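# Make up the parts kits for two instruments

### The job

Make up the two parts kits from the stock on the bench mat. Into the three-bay tray go the ring transformer (in the long end bay), the large capacitor (middle bay) and the long low heatsink (the other end bay); into the two-bay tray go the square-core transformer (larger bay) and the small capacitor (smaller bay). Stand each part upright and flat on the floor of its bay, set it down rather than dropping it, and leave the square heatsink and the fan where they are.

Things in the scene. Friction and masses are not known exactly. Their poses are not given: they have to be found in the camera images.
- toroid_c (a point): Ring (toroidal) transformer: thick round copper-wound disc, 58 mm across, 30 mm high, edges well rounded (8 mm), steel washer and bolt head in the middle of the top, rising to 35 mm. About 0.28 kg. Point: on its axis, 15 mm above its base. It stands upright, z up, on the bench mat (z = 2 mm).
- ei_c (a point): Square-core transformer: dark steel core 48 mm (x) by 17 mm (y), windings 36 mm (y), 40 mm high, steel strap with flat feet 66 mm (x) by 19 mm, 2 mm thick, at the base. About 0.25 kg. Can be gripped across the core's ends (along x, 50 mm), above the feet. Fits its bay with the feet along the tray's y. Point: its middle, 20 mm above its base. It stands upright, z up, on the bench mat (z = 2 mm).
- bigcap_c (a point): Large capacitor: upright black can, 35 mm across, 50 mm high, aluminium top with two screw terminals 2.5 mm high. About 0.07 kg. Point: on its axis, 25 mm above its base. It stands upright, z up, on the bench mat (z = 2 mm).
- smallcap_c (a point): Small capacitor: upright black can, 25 mm across, 32 mm high, aluminium top with two screw terminals 2.5 mm high. About 0.025 kg. Point: on its axis, 16 mm above its base. It stands upright, z up, on the bench mat (z = 2 mm).
- longsink_c (a point): Long low heatsink: bare aluminium, 60 mm (x) by 40 mm (y) by 25 mm high, base plate down, seven upright fins along x. About 0.075 kg. Point: its middle, 12.5 mm above its base. Fits its bay best with the 60 mm side along the tray's y. It stands upright, z up, on the bench mat (z = 2 mm).
- squaresink_c (a point): Square heatsink, in neither kit, stays where it is: bare aluminium, 36 by 36 mm, 33 mm high, five upright fins. Point: its middle, 16.5 mm above its base. It stands upright, z up, on the bench mat (z = 2 mm).
- fan_c (a point): Small cooling fan, in neither kit, stays where it is: lies flat, black square frame 40 by 40 mm, 20 mm high. Point: its middle, 10 mm above the mat. (A yellow roll of tape and a small green circuit board, not listed, also lie among the stock.)
- tray3: Fixed light-grey kit tray with three bays along its own x. Outside 226 x 94 (y) x 12 mm high; floor 3 mm thick, walls 4 mm; all bays 86 mm wide (y). Origin: middle of its underside; x points away from the robot (within 0.2 rad), z up. In x, mm from the origin: long end bay -109 to -25, middle bay -21 to 39, other end bay 43 to 109. The trays flank the stock and swap sides.
- tray2: Fixed light-grey kit tray with two bays along its own x. Outside 126 x 94 (y) x 12 mm high; floor 3 mm thick, walls 4 mm; all bays 86 mm wide (y). Origin: middle of its underside; x points away from the robot (within 0.2 rad), z up. In x, mm from the origin: larger bay -59 to 7, smaller bay 11 to 59. The trays flank the stock and swap sides.
Things that resemble listed ones, but are neither listed nor needed, are in the scene too. Leave any yellow look-alike of the part that bears ei_c alone.

How it is judged (in metres and radians):
At the end, for the whole second after the job is handed in: Each of the five parts stands in the bay that the goal names, anywhere within its walls (2 mm to spare), upright within 0.12 rad, no more than 4 mm above the bay floor, released and at rest (under 0.02 m/s) (x of toroid_c in the frame of tray3 between -0.082 and -0.052 m and y of toroid_c in the frame of tray3 between -0.016 and 0.016 m and z of toroid_c in the frame of tray3 below 0.022 m and angle between each of toroid_c, ei_c, bigcap_c, smallcap_c, longsink_c's own z axis and vertical below 0.12 rad and linear speed of each of toroid, ei, bigcap, smallcap, longsink below 0.02 m/s and x of ei_c in the frame of tray2 between -0.043 and -0.009 m and y of ei_c in the frame of tray2 between -0.012 and 0.012 m and z of ei_c in the frame of tray2 below 0.027 m and x of bigcap_c in the frame of tray3 between -0.0055 and 0.0235 m and y of bigcap_c in the frame of tray3 between -0.0275 and 0.0275 m and z of bigcap_c in the frame of tray3 below 0.032 m and x of smallcap_c in the frame of tray2 between 0.0215 and 0.0485 m and y of smallcap_c in the frame of tray2 between -0.0325 and 0.0325 m and z of smallcap_c in the frame of tray2 below 0.023 m and x of longsink_c in the frame of tray3 between 0.061 and 0.091 m and y of longsink_c in the frame of tray3 between -0.025 and 0.025 m and z of longsink_c in the frame of tray3 below 0.0195 m); the robot touches nothing.
It fails at once if the square heatsink or the fan is moved by more than 25 mm (distance of any of squaresink_c, fan_c from where it was at the start of the episode above 0.025 m).
It fails at once if a kit part is dropped or knocked: it moves faster than 0.8 m/s (a fall of about 33 mm) while the fingers do not touch it ((linear speed of toroid above 0.8 m/s and contact force between the fingers and toroid below 0.05 N) or (linear speed of ei above 0.8 m/s and contact force between the fingers and ei below 0.05 N) or (linear speed of bigcap above 0.8 m/s and contact force between the fingers and bigcap below 0.05 N) or (linear speed of smallcap above 0.8 m/s and contact force between the fingers and smallcap below 0.05 N) or (linear speed of longsink above 0.8 m/s and contact force between the fingers and longsink below 0.05 N)).
It also fails if it takes over 134 s, if anything falls off the work surface, if the arm or the gripper's body presses on something with over 40 N, if the wrist force passes 120 N, or if a joint passes its speed limit or range.

### The arm

A 6-joint arm with a two-finger parallel gripper is mounted at the origin on the work surface. World frame = base frame: x ahead of the robot, y to its left, z up, the work surface at z = 0. Lengths are in mm, angles in degrees, forces in N, time in s.
With the tool pointing down it reaches from about 300 to 850 mm from the base axis. Payload 4.2 kg.
Tool frame: the origin (TCP) lies midway between the tips of the shut fingers; the grasp point (between the pads) lies 19 mm behind it; z points along the fingers, x is the direction in which the jaws open and shut, and the axes are right-handed (so a half turn about z gives the same grasp; the last joint's range is limited). The gripper opens to 91 mm and grips with 3 to 60 N. Pads are 32 mm wide; open, the fingers measure 118 mm over their backs; the gripper's body (76 mm by 178 mm) begins 60 mm behind the grasp point.
Start: joints at [75.401, 18.312, 89.639, -0, 72.044, -1.146], TCP at [133.774, 559.239, 213.976] pointing down, gripper open.
Joint ranges: [-177.97, 177.97], [-48.28, 115.42], [12.27, 149.76], [-77.06, 257.06], [2.81, 150.46], [-146.56, 146.56]. Speed limits (degrees/s): [147.25, 147.25, 180, 180, 180, 180].

### API

Orientations are given as [roll, pitch, yaw] about the fixed x, y, z axes, in that order (R = Rz(yaw) Ry(pitch) Rx(roll)).
In Python, from workcell import env gives the robot as it stands. The module is installed in compiled form; this text tells all that it offers.
- The arm moves only by the tool drive_tool, never from a script. Its argument "series" is a list of rows, each a list of 3 entries, a list of its own where there are three numbers: the closure, from 0 (fully open) to 1 (shut), then the shift along the tool's x, y, z in mm, then the turn, a rotation vector about the tool's x, y, z in rad. In form: [[gripper, [dx, dy, dz], [rx, ry, rz]], ...]. A call has exactly 5 rows; each row is the pose to reach, as a shift and turn from the pose commanded when the call began, along the tool's axes at that moment; what a row does not reach only later rows make up. A row lasts 1/10 s, in which the tool goes at most 50 mm and 8.59 degrees, less where a joint would pass 70% of its speed; a pose out of reach is approached as far as the arm can. A call with a gripper value outside its range is refused whole. The fingers move at their own pace and stop on an object; "squeeze" is the grip in N (left out, the last holds). Time passes only in rows, so rows that repeat a pose let the fingers close, or fill a call up. It gives the time, the measured TCP pose, the force and the opening at its end, in the units of the state.
- env.state(): the state, without advancing time (a new reading comes with each control period).
- env.grab_frame(name): name is "side" or "top"; returns a dict with "image" (480x640x3 uint8, red, green, blue), "K" (3x3 intrinsics, pixels), "origin" and "orientation" of the camera in the world. Camera axes: x right, y down, z forward; pixel columns grow to the right and rows downward; lengths in mm; the calibration is good to about 2 mm. A picture is of the moment at which its call begins. There is no depth.
- env.job_done(): hands the job in, once; it reports no verdict.
The state is a dict: "time_s": time; "qpos": joint angles; "qvel": joint speeds; "effort": joint torques, N m; "ee_pos": TCP position; "ee_rot": TCP orientation; "force": force on the tool from outside, world axes, zero at the start; "torque": the same for the moment, N m; "gripper_width": finger opening in mm.
Only numpy, scipy, OpenCV 4.12 (cv2) and the standard library are available. Lean on these libraries where they do the work, as an engineer would, in place of code of your own. Each camera call takes 0.05 s, during which the arm holds its last target.

## Working session

There is one attempt and no reset: what is moved stays moved. The work goes in short steps, Python scripts to look and compute and a tool call to move; the robot and the scene stay as the last step left them, time stands still between calls to the robot, and variables do not carry over. Pictures are saved under pics/ and viewed, and the job is handed in when it is done.

Besides the shell and the picture viewer there is one more tool, called after "Emit:" in YAML: its name, and indented under it one key for each argument. drive_tool: Moves the arm, as the interface text tells. Its arguments: {"type":"object","properties":{"series":{"type":"array","items":{"type":"array"}},"squeeze":{"type":"number"}},"required":["series"]}

```bash
mkdir -p pics; python3 - <<'E'
from workcell import env
import cv2
print(env.state())
for n in("top","side"):
    f=env.grab_frame(n); print(n,f["K"],f["origin"],f["orientation"])
    cv2.imwrite(f"pics/{n}0.png",f["image"][:,:,::-1])
E
```

```text
{'time_s': 0.0, 'qpos': array([ 7.54003355e+01,  1.83537540e+01,  8.97060602e+01, -3.12581540e-03,
        7.20420898e+01, -1.14585149e+00]), 'qvel': array([-0.07883347, -0.08703268,  0.0763605 , -0.1110032 ,  0.05081839,
       -0.13679499]), 'effort': array([-3.16333528e-03, -4.12467098e+01, -2.31977248e+01,  7.24403188e-02,
        4.55873762e-02, -1.46117172e-04]), 'ee_pos': array([133.67215311, 558.74189743, 213.10142707]), 'ee_rot': array([1.79999067e+02, 1.01943129e-01, 7.65471525e+01]), 'force': array([-0.09295009,  0.34016002, -0.00609024]), 'torque': array([ 0.00797595, -0.01929847, -0.00448311]), 'gripper_width': 91.29160498888551}
top [[527.94854743   0.         313.224077  ]
 [  0.         527.94854743 228.72332172]
 [  0.           0.           1.        ]] [ 440.92860811   53.73855508 1106.02933257] [-173.30995133   -0.20157212  -88.81294725]
side [[525.65247172   0.         323.25260809]
 [  0.         525.65247172 250.69989575]
 [  0.           0.           1.        ]] [ 282.71397257 -662.9415287   671.20724222] [-129.10048517   -1.21152557  -22.56446596]
```

View pics/top0.png

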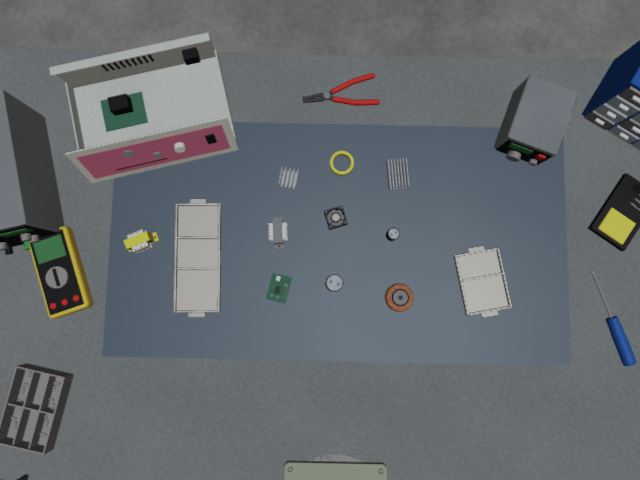

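View pics/side0.png

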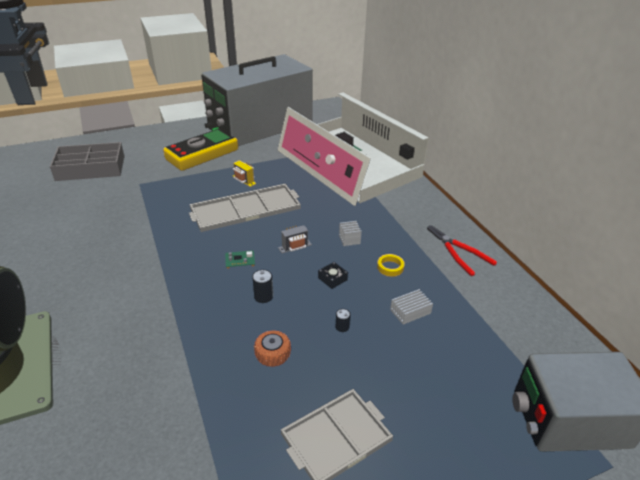

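The top view (+x up, +y left) offers these candidates:
- **Toroid:** the orange disc at (400,297). The yellow tape ring at (342,162) is not it.
- **Square-core transformer:** the grey one at (278,232). The yellow look-alike at (140,241) stays.
- **Capacitors:** large at (334,283), small at (393,234).
- **Heatsinks:** long at (398,174). The square one at (288,178) stays.
- **Fan:** at (336,217), and it stays.
- **Trays:** tray3 on the left around (198,258), tray2 on the right around (483,281).

Next I'll check the choices in a close crop.

```bash
cat > h.py <<'E'
import numpy as np, cv2
from scipy.spatial.transform import Rotation as R
def rot(o): return R.from_euler('xyz',o,degrees=True).as_matrix()
def ray(f,u,v,z):
    d=rot(f["orientation"])@np.linalg.inv(f["K"])@np.array([u,v,1.]); o=np.array(f["origin"])
    return o+d*(z-o[2])/d[2]
def proj(f,p):
    c=rot(f["orientation"]).T@(np.array(p)-np.array(f["origin"])); q=f["K"]@c; return q[:2]/q[2]
E
python3 - <<'E'
import cv2
im=cv2.imread("pics/top0.png")
cv2.imwrite("pics/c1.png",cv2.resize(im[150:320,260:430],None,fx=3.5,fy=3.5,interpolation=cv2.INTER_CUBIC))
a=cv2.resize(im[190:325,120:230],None,fx=4,fy=4,interpolation=cv2.INTER_CUBIC)
b=cv2.resize(im[190:325,430:520],None,fx=4,fy=4,interpolation=cv2.INTER_CUBIC)
cv2.imwrite("pics/c2.png",cv2.hconcat([a,b]))
im=cv2.imread("pics/side0.png")
cv2.imwrite("pics/c3.png",cv2.resize(im[210:370,220:440],None,fx=3.5,fy=3.5,interpolation=cv2.INTER_CUBIC))
E
```

```text
(no output)
```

View pics/c1.png

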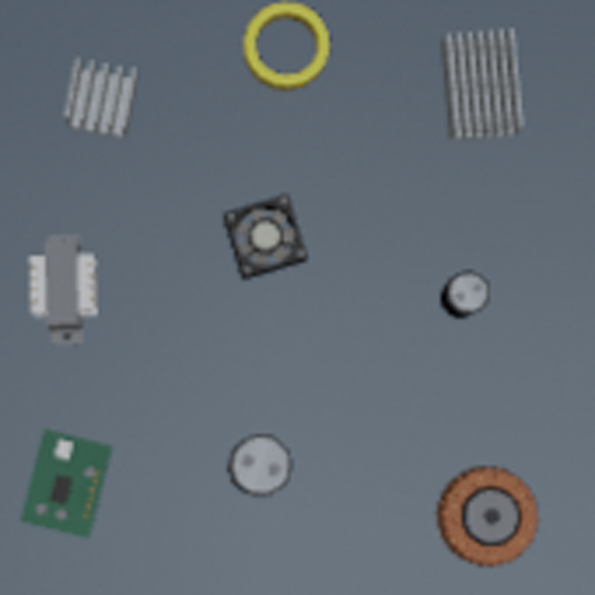

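View pics/c2.png

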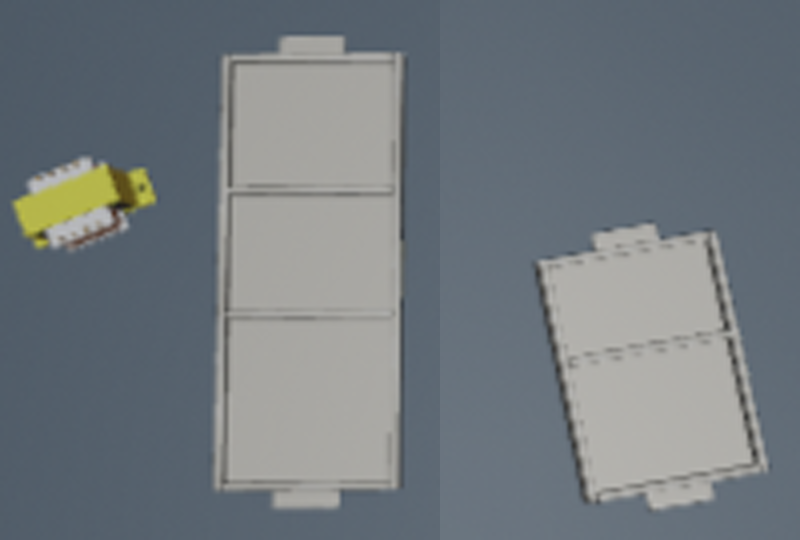

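View pics/c3.png

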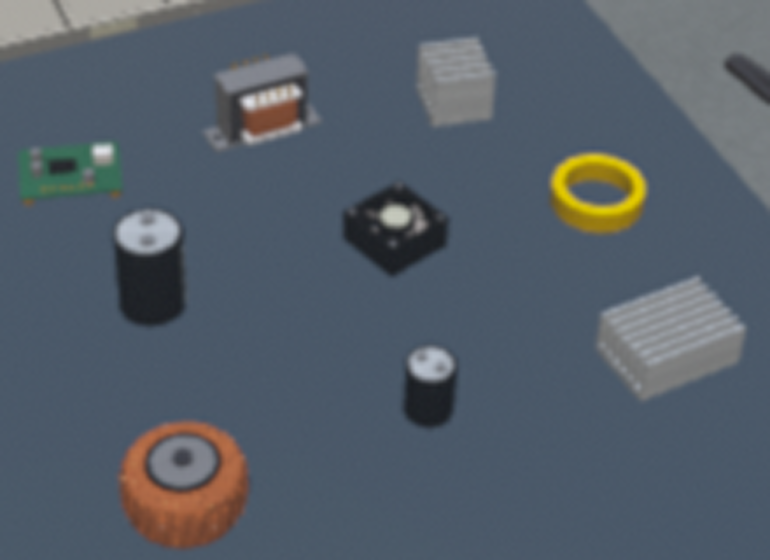

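The crops confirm the choices. Now I'll measure poses with masks.

```bash
cat > m0.py <<'E'
from h import *
from workcell import env
f=env.grab_frame("top"); im=f["image"]; S=4
big=cv2.resize(im,None,fx=S,fy=S,interpolation=cv2.INTER_CUBIC)
rgb=big.astype(int); r,g,b=rgb[...,0],rgb[...,1],rgb[...,2]
neutral=(r>b-12)&(r>85)   # mat is bluish
def roi(m,x0,y0,x1,y1):
    k=np.zeros(m.shape,np.uint8); k[y0*S:y1*S,x0*S:x1*S]=255
    m=(m.astype(np.uint8)*255)&k
    c=max(cv2.findContours(m,cv2.RETR_EXTERNAL,cv2.CHAIN_APPROX_NONE)[0],key=cv2.contourArea)
    return (c[:,0,:].astype(float)+.5)/S-.5
def world(c,z): return np.array([ray(f,u,v,z)[:2] for u,v in c],np.float32)
def rep(name,m,box,z):
    c=roi(m,*box); w=world(c,z); rc=cv2.minAreaRect(w); print(name,"px",c.mean(0).round(1),"rect c",np.round(rc[0],1),"size",np.round(rc[1],1),"ang",round(rc[2],1)); return w
orange=(r-b>40)&(r>100)
rep("toroid",orange,(375,270,425,322),22)
bright=lambda t:(r>t)
rep("bigcap",neutral&(r>120),(318,268,350,300),52)
rep("smallcap",neutral&(r>120),(380,222,405,246),34)
rep("longsink",neutral&(r>100),(380,150,415,198),27)
rep("squaresink",neutral&(r>100),(272,160,305,195),35)
rep("ei core+bob",neutral&(r>85),(260,210,296,254),42)
rep("tray3",neutral&(r>110),(165,190,230,325),13)
rep("tray2",neutral&(r>110),(445,238,520,325),13)
rep("fan",(r<75),(320,200,352,234),22)
E
python3 m0.py
```

```text
toroid px [399.1 296.9] rect c [ 431.7 -125.9] size [55.2 54.4] ang 12.2
bigcap px [334.1 282.5] rect c [458.2   9.1] size [29.7 29.3] ang 1.0
smallcap px [393.5 233.1] rect c [ 561.1 -111.4] size [19.5 20.5] ang 1.2
longsink px [389.3 174.4] rect c [ 684.8 -103.5] size [62.5  4.9] ang 5.3
squaresink px [288.5 177.4] rect c [671.1 106.2] size [36.6 39.8] ang 80.6
ei core+bob px [277.6 230. ] rect c [562.  124.9] size [52.5 39.9] ang 3.4
tray3 px [196.8 257.8] rect c [505.5 292.4] size [244.7  95.9] ang 1.9
tray2 px [482.7 281. ] rect c [ 468.1 -299.6] size [145.5  95.8] ang 11.4
fan px [336.  217.2] rect c [592.8   7.7] size [43.  42.6] ang 18.0
```

```bash
cat > m1.py <<'E'
exec(open('m0.py').read().split('orange=')[0])
cl=lambda m,n: cv2.morphologyEx(m.astype(np.uint8),cv2.MORPH_CLOSE,np.ones((n,n)))>0
dif=lambda t: (r-b>t)
print("mat/sink px",big[174*S,375*S],big[174*S,398*S],big[231*S,278*S],big[231*S,270*S])
w=rep("longsink",cl(r-b>-8,15),(380,150,415,198),27)
w=rep("eicore",(abs(r-b)<9)&(r<150)&(r>80),(272,215,286,243),42)
w=rep("eiall",cl(r-b>-9,9),(262,214,294,252),42)
op=lambda m,n: cv2.morphologyEx(m.astype(np.uint8),cv2.MORPH_OPEN,np.ones((n,n)))>0
w=rep("t3 nolug",op(neutral&(r>110),90),(165,190,230,325),14)
w=rep("t2 nolug",op(neutral&(r>110),90),(445,238,520,325),14)
# side view: cap tops
f=env.grab_frame("side")
def s(n,u,v,z): print("side",n,ray(f,u,v,z)[:2].round(1))
c=lambda x,y:(x/3.5+220,y/3.5+210)
s("bigcap",*c(148,232),52); s("small",*c(431,364),34); s("washer",*c(184,460),34)
s("ei top ctr",*c((216+308+225+275)/4-0,(85+72+78+60)/4),42)
for q in [(600,322),(697,280),(744,325),(645,365)]: s("ls corner",*c(*q),27)
for q in [(283,434),(362,392),(390,433),(312,478)]: s("t2 corner",*q,14)
for q in [(190,208),(296,186),(300,204),(193,227)]: s("t3 corner",*q,14)
E
python3 m1.py; python3 -c "
import cv2
im=cv2.imread('pics/side0.png');a=cv2.resize(im[370:480,270:400],None,fx=4,fy=4,interpolation=2);b=cv2.resize(im[170:260,180:320],None,fx=5,fy=5,interpolation=2)
cv2.imwrite('pics/c4.png',a);cv2.imwrite('pics/c5.png',b)"
```

```text
mat/sink px [ 90 101 112] [110 114 118] [115 118 123] [186 188 191]
longsink px [396.9 174.1] rect c [ 685.8 -119.2] size [61.  41.4] ang 5.5
eicore px [277.5 230.9] rect c [562.  123.7] size [51.6 27.8] ang 3.8
eiall px [277.8 232. ] rect c [557.3 124.8] size [61.2 39. ] ang 1.8
t3 nolug px [198.6 257.9] rect c [505.4 288.9] size [226.3  88.6] ang 2.2
t2 nolug px [481.7 281.7] rect c [ 467.4 -296.6] size [129.7  92.1] ang 1.2
side bigcap [459.9   8.5]
side small [ 562.7 -111.3]
side washer [ 434.  -125.2]
side ei top ctr [560.  125.7]
side ls corner [ 656.  -109.6]
side ls corner [ 717.  -100.8]
side ls corner [ 722.1 -137.7]
side ls corner [ 662.4 -143.8]
side t2 corner [ 399.4 -273. ]
side t2 corner [ 531.6 -251. ]
side t2 corner [ 538.2 -326.9]
side t2 corner [ 413.4 -346.6]
side t3 corner [391.1 319.7]
side t3 corner [638.4 322.4]
side t3 corner [620.8 249.2]
side t3 corner [382.9 248.4]
```

View pics/c4.png

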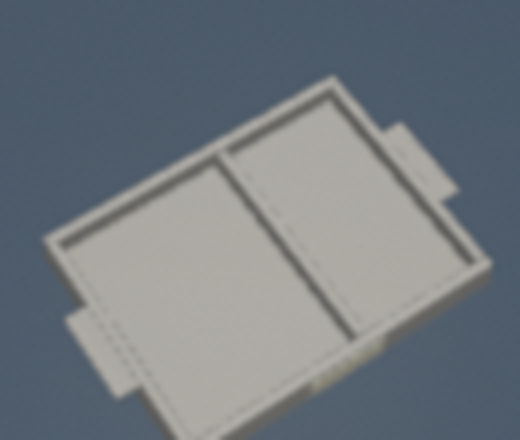

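View pics/c5.png

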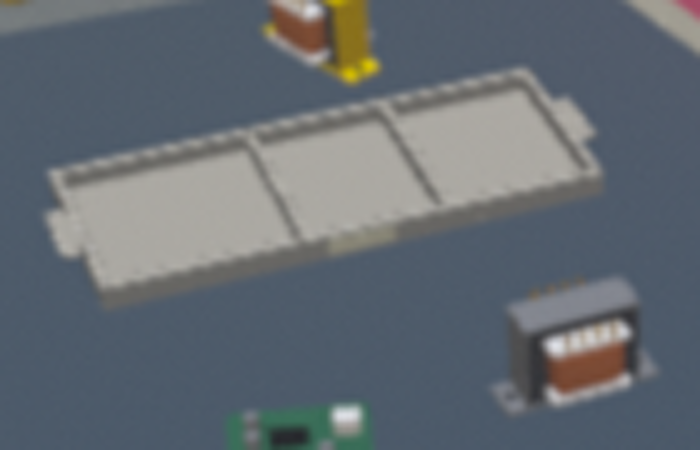

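```bash
cat > m2.py <<'E'
from h import *
from workcell import env
f=env.grab_frame("side")
def fit(pts,z,L,n):
    w=np.array([ray(f,u-.4,v-.4,z)[:2] for u,v in pts]); c=w.mean(0)
    d=(w[1]-w[0])+(w[2]-w[3]); print(n,c.round(1),"ang",np.degrees(np.arctan2(d[1],d[0])).round(2),"len",[np.linalg.norm(w[i]-w[(i+1)%4]).round(1) for i in range(4)])
c=lambda q,s,o:[(x/s+o[0],y/s+o[1]) for x,y in q]
fit(c([(45,240),(333,77),(490,263),(190,441)],4,(270,370)),14,126,"t2 side")
fit(c([(50,172),(527,70),(602,178),(104,290)],5,(180,170)),14,226,"t3 side")
f=env.grab_frame("top")
fit(c([(588-10*4+40,503),(537,262),(717,233),(766,468)],4,(430-110,190)),14,126,"t2 top")
fit(c([(215,489),(222,55),(404,54),(400,489)],4,(120,190)),14,226,"t3 top")
E
python3 m2.py
```

```text
t2 side [ 469.5 -297.2] ang 10.45 len [np.float64(124.9), np.float64(92.1), np.float64(122.2), np.float64(88.2)]
t3 side [506.8 290.6] ang 1.26 len [np.float64(224.6), np.float64(96.6), np.float64(222.5), np.float64(94.7)]
t2 top [ 467.9 -298.7] ang 11.06 len [np.float64(125.3), np.float64(95.2), np.float64(122.4), np.float64(93.6)]
t3 top [505.4 291.3] ang 1.93 len [np.float64(224.5), np.float64(95.1), np.float64(225.1), np.float64(94.4)]
```

Both views agree within about 2 mm. Working poses:
- **Trays:** tray3 at (506, 292) turned 1.8°, tray2 at (468, -299) turned 11°.
- **Parts:** bigcap (459, 9), smallcap (562, -111), toroid (432.5, -125.5), ei (561, 125) turned about 3°, longsink (686, -119) turned 5.5°.

All sizes and reaches are plausible. The first move goes above the big capacitor.

Emit:
drive_tool:
  series:
    - [0, [-46, 44, 8], [0, 0, -0.05]]
    - [0, [-80, 78, 16], [0, 0, -0.1]]
    - [0, [-114, 112, 24], [0, 0, -0.15]]
    - [0, [-148, 146, 32], [0, 0, -0.2]]
    - [0, [-182, 180, 40], [0, 0, -0.235]]
  squeeze: 15

```text
time_s: 0.85
ee_pos: [262.4, 346.4, 175.3]
ee_rot: [180.0, -0.0, 90.2]
force: [1.5, -0.4, -0.5]
gripper_width: 90.9
```

```bash
cat > d.py <<'E'
import sys,numpy as np
from workcell import env
# usage: d.py x y z yaw -> remaining shift in present tool axes + turn
s=env.state(); p=s["ee_pos"]; from scipy.spatial.transform import Rotation as R
M=R.from_euler('xyz',s["ee_rot"],degrees=True).as_matrix()
yaw=np.degrees(np.arctan2(M[1,0],M[0,0]))
print("t",round(s["time_s"],2),"pos",p.round(1),"rpy",s["ee_rot"].round(1),"w",round(s["gripper_width"],1),"F",s["force"].round(1),"q",s["qpos"].round(0))
a=list(map(float,sys.argv[1:]))
if a:
    c,sn=np.cos(np.radians(yaw)),np.sin(np.radians(yaw)); 
    T=np.array([[c,sn,0],[sn,-c,0],[0,0,-1]])
    print("d",(T@(np.array(a[:3])-p)).round(1),"rz",round(-np.radians((a[3]-yaw+180)%360-180),3))
E
python3 d.py 459 9 130 90
```

```text
t 0.85 pos [262.4 346.4 175.3] rpy [180.   -0.   90.2] w 90.9 F [ 1.5 -0.4 -0.5] q [ 51.   7. 110.  -0.  62. -39.]
d [-337.9  195.7   45.3] rz 0.003
```

Emit:
drive_tool:
  series:
    - [0, [-36, 21, 5], [0, 0, 0]]
    - [0, [-72, 42, 10], [0, 0, 0]]
    - [0, [-108, 63, 15], [0, 0, 0]]
    - [0, [-144, 84, 20], [0, 0, 0]]
    - [0, [-180, 105, 25], [0, 0, 0]]

```text
time_s: 1.35
ee_pos: [367.5, 166.6, 150.6]
ee_rot: [179.9, -0.0, 90.0]
force: [0.3, -0.4, 0.0]
gripper_width: 91.1
```

Emit:
drive_tool:
  series:
    - [0, [-36, 21, 5], [0, 0, 0]]
    - [0, [-72, 42, 10], [0, 0, 0]]
    - [0, [-108, 63, 15], [0, 0, 0]]
    - [0, [-144, 84, 20], [0, 0, 0]]
    - [0, [-151, 88, 20], [0, 0, 0]]

```text
time_s: 1.85
ee_pos: [456.7, 14.0, 130.1]
ee_rot: [179.9, 0.0, 89.8]
force: [0.0, 0.2, -0.4]
gripper_width: 91.6
```

```bash
python3 d.py 459 9 130 90
```

```text
t 1.85 pos [456.7  14.  130.1] rpy [179.9   0.   89.8] w 91.6 F [ 0.   0.2 -0.4] q [  0.  12. 112.  -0.  56. -89.]
d [-5.   2.4  0.1] rz -0.004
```

Emit:
drive_tool:
  series:
    - [0, [0, 0, 25], [0, 0, 0]]
    - [0, [0, 0, 55], [0, 0, 0]]
    - [0, [0, 0, 85], [0, 0, 0]]
    - [0, [0, 0, 105], [0, 0, 0]]
    - [0, [0, 0, 112], [0, 0, 0]]

```text
time_s: 2.35
ee_pos: [453.2, 17.6, 16.9]
ee_rot: [-179.8, -0.0, 90.0]
force: [0.2, 0.4, 0.0]
gripper_width: 91.4
```

Emit:
drive_tool:
  series:
    - [0.3, [0, 0, 0], [0, 0, 0]]
    - [0.5, [0, 0, 0], [0, 0, 0]]
    - [0.7, [0, 0, 0], [0, 0, 0]]
    - [0.7, [0, 0, 0], [0, 0, 0]]
    - [0.7, [0, 0, 0], [0, 0, 0]]
  squeeze: 15

```text
time_s: 2.85
ee_pos: [455.2, 17.1, 19.1]
ee_rot: [179.9, -0.0, 90.0]
force: [0.3, -0.5, 0.4]
gripper_width: 54.0
```

```bash
python3 d.py
```

```text
t 2.85 pos [455.2  17.1  19.1] rpy [179.9  -0.   90. ] w 54.0 F [ 0.3 -0.5  0.4] q [  1.  21. 120.   0.  39. -89.]
```

Emit:
drive_tool:
  series:
    - [0.3, [0, 0, 0], [0, 0, 0]]
    - [0.3, [-4, 2, 1], [0, 0, 0]]
    - [0.3, [-8, 4, 2], [0, 0, 0]]
    - [0.3, [-8, 4, 2], [0, 0, 0]]
    - [0.3, [-8, 4, 2], [0, 0, 0]]

```text
time_s: 3.35
ee_pos: [458.9, 8.9, 16.3]
ee_rot: [-180.0, -0.0, 90.0]
force: [-0.1, -0.8, 0.9]
gripper_width: 63.5
```

```bash
python3 d.py 459 9 17 90
```

```text
t 3.35 pos [458.9   8.9  16.3] rpy [-180.   -0.   90.] w 63.5 F [-0.1 -0.8  0.9] q [ -0.  21. 120.   0.  39. -90.]
d [ 0.1  0.1 -0.7] rz -0.0
```

Emit:
drive_tool:
  series:
    - [0.7, [0, 0, 0], [0, 0, 0]]
    - [0.7, [0, 0, 0], [0, 0, 0]]
    - [0.7, [0, 0, 0], [0, 0, 0]]
    - [0.7, [0, 0, 0], [0, 0, 0]]
    - [0.7, [0, 0, 0], [0, 0, 0]]
  squeeze: 15

```text
time_s: 3.85
ee_pos: [458.8, 9.1, 16.5]
ee_rot: [180.0, -0.0, 90.0]
force: [0.1, 0.7, -0.0]
gripper_width: 33.5
```

Emit:
drive_tool:
  series:
    - [0.8, [0, 0, 0], [0, 0, 0]]
    - [0.8, [0, 0, 0], [0, 0, 0]]
    - [0.8, [0, 0, -10], [0, 0, 0]]
    - [0.8, [0, 0, -30], [0, 0, 0]]
    - [0.8, [0, 0, -50], [0, 0, 0]]

```text
time_s: 4.35
ee_pos: [458.6, 9.0, 67.3]
ee_rot: [-180.0, 0.0, 90.0]
force: [0.3, 0.6, -0.9]
gripper_width: 33.3
```

```bash
python3 d.py 515 292 85 90
```

```text
t 4.35 pos [458.6   9.   67.3] rpy [-180.    0.   90.] w 33.3 F [ 0.3  0.6 -0.9] q [ -0.  17. 116.  -0.  47. -90.]
d [282.9  56.5 -17.7] rz 0.0
```

Emit:
drive_tool:
  series:
    - [0.8, [20, 4, -10], [0, 0, 0]]
    - [0.8, [50, 10, -18], [0, 0, 0]]
    - [0.8, [80, 16, -18], [0, 0, 0]]
    - [0.8, [110, 22, -18], [0, 0, 0]]
    - [0.8, [140, 28, -18], [0, 0, 0]]

```text
time_s: 4.85
ee_pos: [487.0, 150.3, 85.3]
ee_rot: [180.0, -0.0, 90.0]
force: [-0.4, 0.1, -0.8]
gripper_width: 33.6
```

Emit:
drive_tool:
  series:
    - [0.8, [30, 6, 0], [0, 0, 0]]
    - [0.8, [65, 13, 0], [0, 0, 0]]
    - [0.8, [100, 20, 0], [0, 0, 0]]
    - [0.8, [130, 26, 0], [0, 0, 0]]
    - [0.8, [143, 29, 0], [0, 0, 0]]

```text
time_s: 5.35
ee_pos: [516.3, 294.6, 85.0]
ee_rot: [179.9, -0.1, 90.1]
force: [0.3, -0.5, -0.5]
gripper_width: 33.6
```

Emit:
drive_tool:
  series:
    - [0.8, [0, 0, 0], [0, 0, 0]]
    - [0.8, [0, 0, 5], [0, 0, 0]]
    - [0.8, [0, 0, 20], [0, 0, 0]]
    - [0.8, [0, 0, 30], [0, 0, 0]]
    - [0.8, [0, 0, 40], [0, 0, 0]]

```text
time_s: 5.85
ee_pos: [515.4, 290.7, 43.7]
ee_rot: [-179.9, 0.0, 89.9]
force: [-0.4, 0.0, -0.7]
gripper_width: 33.3
```

```bash
python3 d.py 515 292 20 90
```

```text
t 5.85 pos [515.4 290.7  43.7] rpy [-179.9    0.    89.9] w 33.3 F [-0.4  0.  -0.7] q [ 28.  29. 100.  -0.  51. -62.]
d [ 1.3 -0.4 23.7] rz -0.001
```

Emit:
drive_tool:
  series:
    - [0.8, [1, 0, 10], [0, 0, 0]]
    - [0.8, [1, 0, 18], [0, 0, 0]]
    - [0.8, [1, 0, 22], [0, 0, 0]]
    - [0.8, [1, 0, 23], [0, 0, 0]]
    - [0.8, [1, 0, 23], [0, 0, 0]]

```text
time_s: 6.35
ee_pos: [515.9, 293.2, 21.5]
ee_rot: [180.0, -0.0, 90.0]
force: [0.3, 0.5, -0.7]
gripper_width: 33.4
```

Emit:
drive_tool:
  series:
    - [0.8, [0, 0, 0], [0, 0, 0]]
    - [0.8, [0, 0, 0.5], [0, 0, 0]]
    - [0.8, [0, 0, 1], [0, 0, 0]]
    - [0.8, [0, 0, 1], [0, 0, 0]]
    - [0.8, [0, 0, 1], [0, 0, 0]]

```text
time_s: 6.85
ee_pos: [515.8, 293.1, 20.5]
ee_rot: [180.0, -0.0, 90.0]
force: [0.1, 0.0, -0.8]
gripper_width: 33.3
```

Emit:
drive_tool:
  series:
    - [0.8, [0, 0, 0.5], [0, 0, 0]]
    - [0.8, [0, 0, 1], [0, 0, 0]]
    - [0.8, [0, 0, 1.3], [0, 0, 0]]
    - [0.8, [0, 0, 1.3], [0, 0, 0]]
    - [0.8, [0, 0, 1.3], [0, 0, 0]]

```text
time_s: 7.35
ee_pos: [515.8, 293.1, 19.4]
ee_rot: [180.0, -0.0, 90.0]
force: [-0.8, -0.4, 2.9]
gripper_width: 33.7
```

Contact is felt at z = 19.4, so the tray floor is 3 mm above the mat as expected. Releasing.

Emit:
drive_tool:
  series:
    - [0.55, [0, 0, 0], [0, 0, 0]]
    - [0.5, [0, 0, 0], [0, 0, 0]]
    - [0.45, [0, 0, 0], [0, 0, 0]]
    - [0.4, [0, 0, 0], [0, 0, 0]]
    - [0.4, [0, 0, 0], [0, 0, 0]]

```text
time_s: 7.85
ee_pos: [515.8, 293.1, 19.1]
ee_rot: [-180.0, -0.0, 90.0]
force: [0.2, -0.3, 0.4]
gripper_width: 54.6
```

Emit:
drive_tool:
  series:
    - [0.4, [0, 0, -15], [0, 0, 0]]
    - [0.4, [0, 0, -40], [0, 0, 0]]
    - [0.2, [0, 0, -65], [0, 0, 0]]
    - [0, [0, 0, -85], [0, 0, 0]]
    - [0, [-20, -5, -95], [0, 0, 0]]

```text
time_s: 8.35
ee_pos: [512.3, 274.7, 116.1]
ee_rot: [179.8, -0.2, 90.1]
force: [0.7, 0.0, -0.6]
gripper_width: 76.3
```

```bash
python3 d.py 432.5 -125.5 110 90
```

```text
t 8.35 pos [512.3 274.7 116.1] rpy [179.8  -0.2  90.1] w 76.3 F [ 0.7  0.  -0.6] q [ 27.  23.  97.   0.  59. -63.]
d [-400.   -80.7    6.1] rz 0.002
```

Next is the toroid, approached from above.

Emit:
drive_tool:
  series:
    - [0, [-35, -7, 0], [0, 0, 0]]
    - [0, [-75, -15, 0], [0, 0, 0]]
    - [0, [-115, -23, 0], [0, 0, 0]]
    - [0, [-155, -31, 0], [0, 0, 0]]
    - [0, [-195, -39, 0], [0, 0, 0]]

```text
time_s: 8.85
ee_pos: [470.1, 75.7, 113.7]
ee_rot: [-179.9, 0.0, 90.0]
force: [0.6, -0.2, 0.6]
gripper_width: 91.3
```

Emit:
drive_tool:
  series:
    - [0, [-40, -8, 0], [0, 0, 0]]
    - [0, [-80, -16, 0], [0, 0, 0]]
    - [0, [-120, -24, 0], [0, 0, 0]]
    - [0, [-160, -32, 0], [0, 0, 0]]
    - [0, [-190, -38, 0], [0, 0, 0]]

```text
time_s: 9.35
ee_pos: [431.6, -114.2, 113.7]
ee_rot: [-179.9, 0.0, 89.9]
force: [-0.5, 0.2, -0.1]
gripper_width: 91.2
```

Emit:
drive_tool:
  series:
    - [0, [-10, -3, 0], [0, 0, 0]]
    - [0, [-10, -3, 0], [0, 0, 0]]
    - [0, [-10, -3, 10], [0, 0, 0]]
    - [0, [-10, -3, 25], [0, 0, 0]]
    - [0, [-10, -3, 35], [0, 0, 0]]

```text
time_s: 9.85
ee_pos: [430.3, -120.5, 77.7]
ee_rot: [-179.9, -0.1, 90.1]
force: [-0.1, 0.3, -0.5]
gripper_width: 91.3
```

```bash
python3 d.py 432.5 -125.5 12 90
```

```text
t 9.85 pos [ 430.3 -120.5   77.7] rpy [-1.799e+02 -1.000e-01  9.010e+01] w 91.3 F [-0.1  0.3 -0.5] q [ -17.   15.  117.    0.   48. -107.]
d [-5.   2.2 65.7] rz 0.002
```

Emit:
drive_tool:
  series:
    - [0, [-4, 2, 5], [0, 0, 0]]
    - [0, [-4, 2, 20], [0, 0, 0]]
    - [0, [-4, 2, 20], [0, 0, 0]]
    - [0, [-4, 2, 20], [0, 0, 0]]
    - [0, [-4, 2, 20], [0, 0, 0]]

```text
time_s: 10.35
ee_pos: [433.5, -125.9, 59.6]
ee_rot: [179.9, 0.0, 90.0]
force: [-0.5, 0.3, 0.3]
gripper_width: 90.8
```

```bash
python3 d.py 432.5 -125.5 11.5 90
```

```text
t 10.35 pos [ 433.5 -125.9   59.6] rpy [179.9   0.   90. ] w 90.8 F [-0.5  0.3  0.3] q [ -18.   17.  118.    0.   45. -108.]
d [ 0.4 -1.  48.1] rz 0.001
```

Emit:
drive_tool:
  series:
    - [0, [0, -1, 15], [0, 0, 0]]
    - [0, [0, -1, 35], [0, 0, 0]]
    - [0, [0, -1, 45], [0, 0, 0]]
    - [0, [0, -1, 47], [0, 0, 0]]
    - [0, [0, -1, 47], [0, 0, 0]]
  squeeze: 40

```text
time_s: 10.85
ee_pos: [432.2, -126.0, 12.4]
ee_rot: [180.0, 0.0, 90.0]
force: [-0.7, 0.6, 0.5]
gripper_width: 91.4
```

Emit:
drive_tool:
  series:
    - [0.2, [0, 0, 0], [0, 0, 0]]
    - [0.4, [0, 0, 0], [0, 0, 0]]
    - [0.5, [0, 0, 0], [0, 0, 0]]
    - [0.5, [0, 0, 0], [0, 0, 0]]
    - [0.5, [0, 0, 0], [0, 0, 0]]
  squeeze: 40

```text
time_s: 11.35
ee_pos: [431.9, -125.8, 12.3]
ee_rot: [180.0, -0.0, 90.0]
force: [-0.1, 0.5, 2.5]
gripper_width: 55.8
```

```bash
python3 d.py
```

```text
t 11.35 pos [ 431.9 -125.8   12.3] rpy [180.  -0.  90.] w 55.8 F [-0.1  0.5  2.5] q [ -18.   21.  121.    0.   38. -108.]
```

Emit:
drive_tool:
  series:
    - [0.7, [0, 0, 0], [0, 0, 0]]
    - [0.7, [0, 0, 0], [0, 0, 0]]
    - [0.7, [0, 0, -5], [0, 0, 0]]
    - [0.7, [0, 0, -20], [0, 0, 0]]
    - [0.7, [0, 0, -40], [0, 0, 0]]

```text
time_s: 11.85
ee_pos: [430.5, -125.6, 51.5]
ee_rot: [-179.8, -0.1, 90.0]
force: [0.2, -0.5, -3.8]
gripper_width: 55.8
```

Emit:
drive_tool:
  series:
    - [0.7, [0, 0, -20], [0, 0, 0]]
    - [0.7, [0, 0, -40], [0, 0, 0]]
    - [0.7, [0, 0, -50], [0, 0, 0]]
    - [0.7, [0, 0, -50], [0, 0, 0]]
    - [0.7, [0, 0, -50], [0, 0, 0]]

```text
time_s: 12.35
ee_pos: [431.2, -125.8, 101.4]
ee_rot: [-179.9, -0.0, 90.0]
force: [-0.5, -0.2, -3.9]
gripper_width: 55.7
```

```bash
python3 d.py 439 290 90 90;python3 - <<'E'
from workcell import env
import cv2
f=env.grab_frame("side");cv2.imwrite("pics/s2.png",f["image"][:,:,::-1])
E
```

```text
t 12.35 pos [ 431.2 -125.8  101.4] rpy [-179.9   -0.    90. ] w 55.7 F [-0.5 -0.2 -3.9] q [ -18.   14.  115.   -0.   52. -108.]
d [415.8   7.9  11.4] rz 0.0
```

View pics/s2.png

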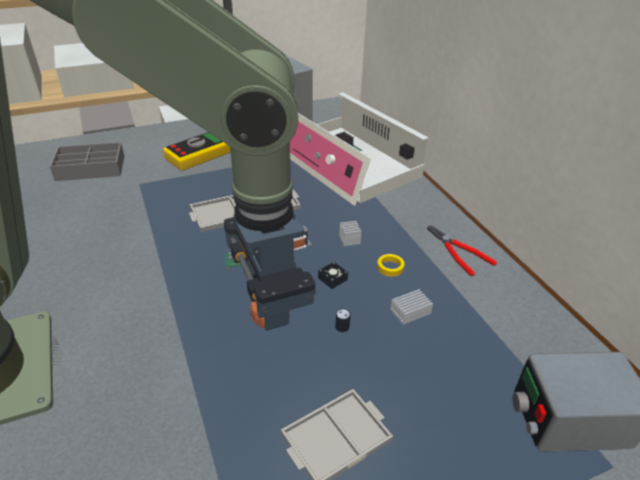

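The side view shows the toroid held, orange at (258,312), and the other parts undisturbed. Carrying it to tray3.

Emit:
drive_tool:
  series:
    - [0.7, [20, 0, 0], [0, 0, 0]]
    - [0.7, [55, 1, 0], [0, 0, 0]]
    - [0.7, [90, 2, 0], [0, 0, 0]]
    - [0.7, [125, 3, 0], [0, 0, 0]]
    - [0.7, [160, 4, 0], [0, 0, 0]]

```text
time_s: 12.9
ee_pos: [434.9, 35.3, 101.0]
ee_rot: [-179.9, 0.0, 90.0]
force: [1.2, -0.7, -3.3]
gripper_width: 55.7
```

Emit:
drive_tool:
  series:
    - [0.7, [35, 0, 0], [0, 0, 0]]
    - [0.7, [70, 1, 0], [0, 0, 0]]
    - [0.7, [105, 2, 0], [0, 0, 0]]
    - [0.7, [140, 3, 0], [0, 0, 0]]
    - [0.7, [175, 4, 0], [0, 0, 0]]

```text
time_s: 13.4
ee_pos: [438.9, 210.2, 100.8]
ee_rot: [-179.9, 0.1, 90.0]
force: [0.1, -0.7, -3.4]
gripper_width: 55.9
```

Emit:
drive_tool:
  series:
    - [0.7, [30, 0, 0], [0, 0, 0]]
    - [0.7, [55, 0, 0], [0, 0, 0]]
    - [0.7, [75, 0, 0], [0, 0, 0]]
    - [0.7, [81, 0, 0], [0, 0, 0]]
    - [0.7, [81, 0, 0], [0, 0, 0]]

```text
time_s: 13.9
ee_pos: [439.2, 290.1, 101.1]
ee_rot: [-179.9, 0.1, 90.1]
force: [0.9, 0.4, -3.5]
gripper_width: 55.6
```

```bash
python3 d.py 439 291 17 90
```

```text
t 13.9 pos [439.2 290.1 101.1] rpy [-1.799e+02  1.000e-01  9.010e+01] w 55.6 F [ 0.9  0.4 -3.5] q [ 32.  20. 105.  -0.  55. -58.]
d [ 0.9 -0.2 84.1] rz 0.002
```

Emit:
drive_tool:
  series:
    - [0.7, [1, 0, 15], [0, 0, 0]]
    - [0.7, [1, 0, 35], [0, 0, 0]]
    - [0.7, [1, 0, 55], [0, 0, 0]]
    - [0.7, [1, 0, 65], [0, 0, 0]]
    - [0.7, [1, 0, 68], [0, 0, 0]]

```text
time_s: 14.4
ee_pos: [439.0, 289.6, 33.0]
ee_rot: [-179.9, 0.1, 90.0]
force: [-0.4, 0.3, -2.6]
gripper_width: 55.3
```

Emit:
drive_tool:
  series:
    - [0.7, [0, 0, 5], [0, 0, 0]]
    - [0.7, [0, 0, 10], [0, 0, 0]]
    - [0.7, [0, 0, 14], [0, 0, 0]]
    - [0.7, [0, 0, 14], [0, 0, 0]]
    - [0.7, [0, 0, 14], [0, 0, 0]]

```text
time_s: 14.9
ee_pos: [439.9, 291.2, 20.3]
ee_rot: [180.0, -0.0, 90.0]
force: [0.5, 0.3, -3.7]
gripper_width: 55.5
```

```bash
python3 d.py 439 291 15.3 90
```

```text
t 14.9 pos [439.9 291.2  20.3] rpy [180.  -0.  90.] w 55.5 F [ 0.5  0.3 -3.7] q [ 32.  26. 110.   0.  44. -58.]
d [-0.2 -0.9  5. ] rz 0.0
```

Emit:
drive_tool:
  series:
    - [0.7, [0, 0, 2], [0, 0, 0]]
    - [0.7, [0, 0, 4], [0, 0, 0]]
    - [0.7, [0, 0, 4.5], [0, 0, 0]]
    - [0.7, [0, 0, 4.5], [0, 0, 0]]
    - [0.7, [0, 0, 4.5], [0, 0, 0]]

```text
time_s: 15.4
ee_pos: [439.8, 291.1, 15.7]
ee_rot: [180.0, -0.0, 90.0]
force: [-0.1, 0.2, -2.5]
gripper_width: 55.8
```

Emit:
drive_tool:
  series:
    - [0.7, [0, 0, 0.4], [0, 0, 0]]
    - [0.7, [0, 0, 0.8], [0, 0, 0]]
    - [0.7, [0, 0, 0.8], [0, 0, 0]]
    - [0.7, [0, 0, 0.8], [0, 0, 0]]
    - [0.7, [0, 0, 0.8], [0, 0, 0]]

```text
time_s: 15.9
ee_pos: [439.9, 291.2, 15.3]
ee_rot: [180.0, -0.0, 90.0]
force: [-1.7, -1.5, 4.4]
gripper_width: 55.6
```

Emit:
drive_tool:
  series:
    - [0.36, [0, 0, 0], [0, 0, 0]]
    - [0.33, [0, 0, 0], [0, 0, 0]]
    - [0.3, [0, 0, 0], [0, 0, 0]]
    - [0.26, [0, 0, 0], [0, 0, 0]]
    - [0.26, [0, 0, 0], [0, 0, 0]]

```text
time_s: 16.4
ee_pos: [439.9, 291.1, 14.7]
ee_rot: [180.0, -0.0, 90.0]
force: [-0.4, -0.4, -0.2]
gripper_width: 67.5
```

Emit:
drive_tool:
  series:
    - [0.26, [0, 0, -10], [0, 0, 0]]
    - [0.26, [0, 0, -30], [0, 0, 0]]
    - [0.1, [0, 0, -50], [0, 0, 0]]
    - [0, [0, 0, -80], [0, 0, 0]]
    - [0, [-20, 0, -100], [0, 0, 0]]

```text
time_s: 16.9
ee_pos: [441.0, 272.9, 117.5]
ee_rot: [179.8, -0.2, 90.1]
force: [0.9, 0.1, 0.0]
gripper_width: 88.5
```

```bash
python3 d.py 562 -111 115 90
```

```text
t 16.9 pos [441.  272.9 117.5] rpy [179.8  -0.2  90.1] w 88.5 F [0.9 0.1 0. ] q [ 30.  18. 105.   0.  56. -60.]
d [-384.1  120.2    2.5] rz 0.002
```

Now the small capacitor. It is picked with jaws along y, and I'll use the settled pose before descending.

Emit:
drive_tool:
  series:
    - [0, [-35, 11, 0], [0, 0, 0]]
    - [0, [-75, 23, 0], [0, 0, 0]]
    - [0, [-115, 36, 0], [0, 0, 0]]
    - [0, [-155, 48, 0], [0, 0, 0]]
    - [0, [-195, 60, 0], [0, 0, 0]]

```text
time_s: 17.4
ee_pos: [500.3, 74.5, 115.8]
ee_rot: [179.9, -0.0, 90.0]
force: [0.2, 0.2, -0.1]
gripper_width: 91.2
```

Emit:
drive_tool:
  series:
    - [0, [-40, 13, 0], [0, 0, 0]]
    - [0, [-80, 26, 0], [0, 0, 0]]
    - [0, [-120, 39, 0], [0, 0, 0]]
    - [0, [-155, 50, 0], [0, 0, 0]]
    - [0, [-180, 58, 0], [0, 0, 0]]

```text
time_s: 17.9
ee_pos: [558.6, -106.4, 115.6]
ee_rot: [179.9, 0.0, 89.9]
force: [-0.9, 0.6, 0.4]
gripper_width: 91.2
```

Emit:
drive_tool:
  series:
    - [0, [-5, 1, 0], [0, 0, 0]]
    - [0, [-5, 1, 10], [0, 0, 0]]
    - [0, [-5, 1, 30], [0, 0, 0]]
    - [0, [-5, 1, 40], [0, 0, 0]]
    - [0, [-5, 1, 40], [0, 0, 0]]

```text
time_s: 18.4
ee_pos: [557.1, -107.3, 73.1]
ee_rot: [-179.7, -0.1, 90.1]
force: [-0.4, 0.1, 0.2]
gripper_width: 91.3
```

```bash
python3 d.py 562 -111 14 90
```

```text
t 18.4 pos [ 557.1 -107.3   73.1] rpy [-1.797e+02 -1.000e-01  9.010e+01] w 91.3 F [-0.4  0.1  0.2] q [ -12.   25.  102.    0.   54. -102.]
d [-3.7  4.9 59.1] rz 0.002
```

Emit:
drive_tool:
  series:
    - [0.2, [-2, 3, 10], [0, 0, 0]]
    - [0.3, [-2, 3, 25], [0, 0, 0]]
    - [0.3, [-2, 3, 25], [0, 0, 0]]
    - [0.3, [-2, 3, 25], [0, 0, 0]]
    - [0.3, [-2, 3, 25], [0, 0, 0]]
  squeeze: 10

```text
time_s: 18.9
ee_pos: [562.5, -111.0, 50.6]
ee_rot: [179.9, 0.0, 90.0]
force: [-0.3, -0.5, -0.2]
gripper_width: 63.7
```

```bash
python3 d.py 562 -111 14 90
```

```text
t 18.9 pos [ 562.5 -111.    50.6] rpy [179.9   0.   90. ] w 63.7 F [-0.3 -0.5 -0.2] q [ -12.   27.  103.    0.   51. -102.]
d [-0.  -0.5 36.6] rz 0.0
```

Emit:
drive_tool:
  series:
    - [0.3, [0, 0, 10], [0, 0, 0]]
    - [0.3, [0, 0, 25], [0, 0, 0]]
    - [0.3, [0, 0, 35], [0, 0, 0]]
    - [0.3, [0, 0, 36], [0, 0, 0]]
    - [0.4, [0, 0, 36], [0, 0, 0]]

```text
time_s: 19.4
ee_pos: [561.8, -110.9, 13.6]
ee_rot: [-180.0, -0.0, 90.0]
force: [-0.3, -0.0, 0.1]
gripper_width: 58.6
```

Emit:
drive_tool:
  series:
    - [0.6, [0, 0, 0], [0, 0, 0]]
    - [0.7, [0, 0, 0], [0, 0, 0]]
    - [0.8, [0, 0, 0], [0, 0, 0]]
    - [0.85, [0, 0, 0], [0, 0, 0]]
    - [0.85, [0, 0, 0], [0, 0, 0]]
  squeeze: 12

```text
time_s: 19.9
ee_pos: [562.0, -110.9, 14.1]
ee_rot: [180.0, -0.0, 90.0]
force: [-0.4, -0.4, 1.3]
gripper_width: 23.4
```

```bash
python3 d.py
```

```text
t 19.9 pos [ 562.  -110.9   14.1] rpy [180.  -0.  90.] w 23.4 F [-0.4 -0.4  1.3] q [ -12.   29.  105.    0.   46. -102.]
```

Emit:
drive_tool:
  series:
    - [0.9, [0, 0, 0], [0, 0, 0]]
    - [0.9, [0, 0, -8], [0, 0, 0]]
    - [0.9, [0, 0, -25], [0, 0, 0]]
    - [0.9, [0, 0, -45], [0, 0, 0]]
    - [0.9, [0, 0, -60], [0, 0, 0]]

```text
time_s: 20.4
ee_pos: [562.2, -111.0, 75.3]
ee_rot: [179.9, 0.0, 90.0]
force: [1.3, 0.6, -0.5]
gripper_width: 23.3
```

Emit:
drive_tool:
  series:
    - [0.9, [-25, -8, -5], [0, 0, 0]]
    - [0.9, [-60, -20, -10], [0, 0, 0]]
    - [0.9, [-95, -31, -10], [0, 0, 0]]
    - [0.9, [-130, -43, -10], [0, 0, 0]]
    - [0.9, [-160, -52, -10], [0, 0, 0]]

```text
time_s: 20.9
ee_pos: [509.1, -272.5, 84.4]
ee_rot: [180.0, 0.0, 90.0]
force: [0.8, 0.2, -1.0]
gripper_width: 23.6
```

Emit:
drive_tool:
  series:
    - [0.9, [-18, -6, 0], [0, 0, 0]]
    - [0.9, [-21, -7, 10], [0, 0, 0]]
    - [0.9, [-21, -7, 20], [0, 0, 0]]
    - [0.9, [-21, -7, 30], [0, 0, 0]]
    - [0.9, [-21, -7, 30], [0, 0, 0]]

```text
time_s: 21.4
ee_pos: [501.9, -290.0, 51.6]
ee_rot: [-179.8, -0.2, 90.1]
force: [0.1, -0.3, 0.1]
gripper_width: 23.3
```

```bash
python3 d.py 503 -292 17.1 90
```

```text
t 21.4 pos [ 501.9 -290.    51.6] rpy [-179.8   -0.2   90.1] w 23.3 F [ 0.1 -0.3  0.1] q [ -31.   27.  101.    0.   52. -121.]
d [-2.   1.1 34.5] rz 0.002
```

Emit:
drive_tool:
  series:
    - [0.9, [0, 0, 10], [0, 0, 0]]
    - [0.9, [0, 0, 22], [0, 0, 0]]
    - [0.9, [0, 0, 28], [0, 0, 0]]
    - [0.9, [0, 0, 30], [0, 0, 0]]
    - [0.9, [0, 0, 30], [0, 0, 0]]

```text
time_s: 21.9
ee_pos: [502.8, -291.8, 23.3]
ee_rot: [-180.0, -0.0, 90.0]
force: [0.4, -0.4, -0.4]
gripper_width: 23.3
```

Emit:
drive_tool:
  series:
    - [0.9, [0, 0, 1], [0, 0, 0]]
    - [0.9, [0, 0, 2], [0, 0, 0]]
    - [0.9, [0, 0, 2], [0, 0, 0]]
    - [0.9, [0, 0, 2], [0, 0, 0]]
    - [0.9, [0, 0, 2], [0, 0, 0]]

```text
time_s: 22.4
ee_pos: [503.0, -292.0, 22.0]
ee_rot: [180.0, 0.0, 90.0]
force: [-0.6, -0.9, -0.5]
gripper_width: 23.4
```

Emit:
drive_tool:
  series:
    - [0.9, [0, 0, 2], [0, 0, 0]]
    - [0.9, [0, 0, 4], [0, 0, 0]]
    - [0.9, [0, 0, 4.4], [0, 0, 0]]
    - [0.9, [0, 0, 4.4], [0, 0, 0]]
    - [0.9, [0, 0, 4.4], [0, 0, 0]]

```text
time_s: 22.9
ee_pos: [502.9, -291.9, 17.4]
ee_rot: [-180.0, -0.0, 90.0]
force: [-1.1, -0.2, -0.7]
gripper_width: 23.3
```

Emit:
drive_tool:
  series:
    - [0.9, [0, 0, 0.4], [0, 0, 0]]
    - [0.9, [0, 0, 0.6], [0, 0, 0]]
    - [0.9, [0, 0, 0.8], [0, 0, 0]]
    - [0.9, [0, 0, 0.8], [0, 0, 0]]
    - [0.9, [0, 0, 0.8], [0, 0, 0]]

```text
time_s: 23.4
ee_pos: [503.0, -292.0, 17.0]
ee_rot: [180.0, 0.0, 90.0]
force: [-1.4, 1.3, 5.2]
gripper_width: 23.5
```

Contact on the floor. Release and go up, then to the EI with the jaws along x (yaw about 3°).

Emit:
drive_tool:
  series:
    - [0.72, [0, 0, 0], [0, 0, 0]]
    - [0.69, [0, 0, 0], [0, 0, 0]]
    - [0.65, [0, 0, 0], [0, 0, 0]]
    - [0.6, [0, 0, 0], [0, 0, 0]]
    - [0.6, [0, 0, 0], [0, 0, 0]]

```text
time_s: 23.9
ee_pos: [502.9, -291.9, 16.4]
ee_rot: [-180.0, -0.0, 90.0]
force: [0.3, -0.5, 0.5]
gripper_width: 36.3
```

Emit:
drive_tool:
  series:
    - [0.6, [0, 0, -10], [0, 0, 0]]
    - [0.6, [0, 0, -30], [0, 0, 0]]
    - [0.4, [0, 0, -55], [0, 0, 0]]
    - [0.2, [0, 0, -85], [0, 0, 0]]
    - [0, [15, 2, -100], [0, 0, 0]]

```text
time_s: 24.4
ee_pos: [506.3, -278.4, 119.8]
ee_rot: [179.7, 0.2, 89.9]
force: [0.9, -0.2, 0.1]
gripper_width: 57.7
```

```bash
python3 d.py 561 125 115 3; python3 - <<'E'
exec(open('m0.py').read().split('orange=')[0])
cv2.imwrite("pics/t3.png",im[:,:,::-1])
cv2.imwrite("pics/t3c.png",cv2.resize(im[200:265,255:305,::-1],None,fx=9,fy=9,interpolation=2))
E
```

```text
t 24.4 pos [ 506.3 -278.4  119.8] rpy [179.7   0.2  89.9] w 57.7 F [ 0.9 -0.2  0.1] q [ -30.   23.   97.   -0.   60. -120.]
d [403.5  54.    4.8] rz 1.517
```

View pics/t3.png

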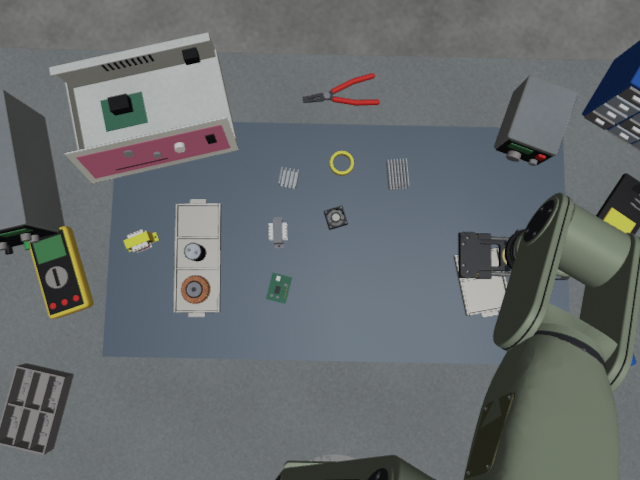

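View pics/t3c.png

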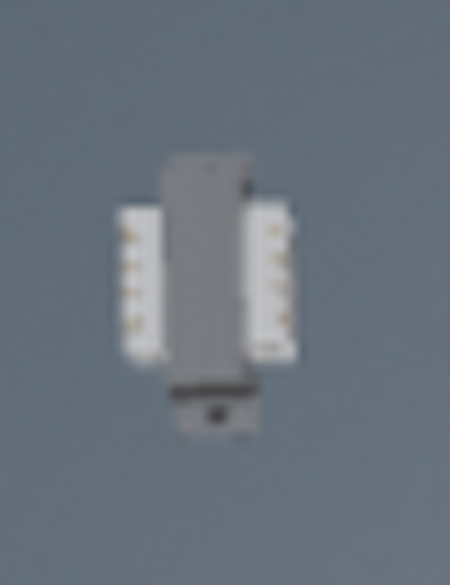

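The top view shows the toroid at (196,289) and the bigcap at (194,251), both standing in their bays. The EI core middle is near (278,230), heading about 3°. Heading there while turning.

Emit:
drive_tool:
  series:
    - [0, [35, 5, 0], [0, 0, 0.13]]
    - [0, [70, 10, 0], [0, 0, 0.27]]
    - [0, [105, 14, 0], [0, 0, 0.41]]
    - [0, [140, 19, 0], [0, 0, 0.55]]
    - [0, [175, 23, 0], [0, 0, 0.69]]

```text
time_s: 24.95
ee_pos: [527.2, -99.7, 115.9]
ee_rot: [-179.9, 0.0, 50.2]
force: [-0.5, 0.1, 0.5]
gripper_width: 90.9
```

```bash
python3 d.py 561 125 115 3
```

```text
t 24.95 pos [527.2 -99.7 115.9] rpy [-179.9    0.    50.2] w 90.9 F [-0.5  0.1  0.5] q [-12.  20. 103.   0.  57. -62.]
d [ 194.2 -117.9    0.9] rz 0.823
```

Emit:
drive_tool:
  series:
    - [0, [32, -20, 0], [0, 0, 0.14]]
    - [0, [66, -40, 0], [0, 0, 0.28]]
    - [0, [100, -61, 0], [0, 0, 0.42]]
    - [0, [135, -82, 0], [0, 0, 0.56]]
    - [0, [165, -100, 0], [0, 0, 0.7]]

```text
time_s: 25.45
ee_pos: [554.8, 91.6, 115.8]
ee_rot: [-180.0, 0.1, 10.1]
force: [0.7, -1.0, 0.0]
gripper_width: 91.3
```

```bash
python3 d.py 561 125 115 3
```

```text
t 25.45 pos [554.8  91.6 115.8] rpy [-1.80e+02  1.00e-01  1.01e+01] w 91.3 F [ 0.7 -1.   0. ] q [  8.  22. 100.   0.  59.  -2.]
d [ 12.  -31.8   0.8] rz 0.124
```

Emit:
drive_tool:
  series:
    - [0, [10, -25, 0], [0, 0, 0.12]]
    - [0, [11, -29, 10], [0, 0, 0.12]]
    - [0, [11, -29, 30], [0, 0, 0.12]]
    - [0, [11, -29, 40], [0, 0, 0.12]]
    - [0, [11, -29, 40], [0, 0, 0.12]]

```text
time_s: 25.95
ee_pos: [559.3, 118.7, 74.4]
ee_rot: [180.0, 0.3, 3.5]
force: [0.3, -0.4, 1.0]
gripper_width: 91.2
```

```bash
python3 d.py 561 125 17 3
```

```text
t 25.95 pos [559.3 118.7  74.4] rpy [180.    0.3   3.5] w 91.2 F [ 0.3 -0.4  1. ] q [ 11.  25. 101.  -0.  54.   7.]
d [ 2.1 -6.2 57.4] rz 0.009
```

Emit:
drive_tool:
  series:
    - [0, [1, -4, 10], [0, 0, 0.009]]
    - [0, [1, -4, 20], [0, 0, 0.009]]
    - [0, [1, -4, 20], [0, 0, 0.009]]
    - [0, [1, -4, 20], [0, 0, 0.009]]
    - [0, [1, -4, 20], [0, 0, 0.009]]
  squeeze: 40

```text
time_s: 26.45
ee_pos: [562.4, 123.5, 57.0]
ee_rot: [-180.0, -0.0, 3.0]
force: [0.5, 0.1, 0.7]
gripper_width: 91.2
```

```bash
python3 d.py 561 125 17 3
```

```text
t 26.45 pos [562.4 123.5  57. ] rpy [-180.   -0.    3.] w 91.2 F [0.5 0.1 0.7] q [ 11.  26. 102.   0.  52.   8.]
d [-1.4 -1.5 40. ] rz -0.0
```

Emit:
drive_tool:
  series:
    - [0, [-1, -1, 12], [0, 0, 0]]
    - [0, [-1, -1, 30], [0, 0, 0]]
    - [0, [-1, -1, 38], [0, 0, 0]]
    - [0, [-1, -1, 39], [0, 0, 0]]
    - [0.2, [-1, -1, 39], [0, 0, 0]]
  squeeze: 30

```text
time_s: 26.95
ee_pos: [561.1, 124.6, 17.5]
ee_rot: [-180.0, 0.0, 3.0]
force: [-0.1, -0.9, 0.0]
gripper_width: 85.7
```

Emit:
drive_tool:
  series:
    - [0.35, [0, 0, 0], [0, 0, 0]]
    - [0.4, [0, 0, 0], [0, 0, 0]]
    - [0.45, [0, 0, 0], [0, 0, 0]]
    - [0.55, [0, 0, 0], [0, 0, 0]]
    - [0.6, [0, 0, 0], [0, 0, 0]]
  squeeze: 30

```text
time_s: 27.45
ee_pos: [561.3, 124.6, 17.9]
ee_rot: [-180.0, -0.0, 3.0]
force: [-0.9, -0.5, 0.8]
gripper_width: 48.2
```

```bash
python3 d.py 561 125 17 3
```

```text
t 27.45 pos [561.3 124.6  17.9] rpy [-180.   -0.    3.] w 48.2 F [-0.9 -0.5  0.8] q [ 11.  29. 104.   0.  47.   8.]
d [-0.3 -0.4  0.9] rz -0.0
```

Emit:
drive_tool:
  series:
    - [0.65, [0, 0, 0], [0, 0, 0]]
    - [0.65, [0, 0, -5], [0, 0, 0]]
    - [0.65, [0, 0, -20], [0, 0, 0]]
    - [0.65, [0, 0, -40], [0, 0, 0]]
    - [0.65, [0, 0, -60], [0, 0, 0]]

```text
time_s: 27.95
ee_pos: [560.2, 124.4, 77.7]
ee_rot: [180.0, 0.1, 3.0]
force: [0.7, -0.2, -2.2]
gripper_width: 48.0
```

Emit:
drive_tool:
  series:
    - [0.65, [-5, 25, -15], [0, 0, 0.1]]
    - [0.65, [-14, 55, -20], [0, 0, 0.2]]
    - [0.65, [-23, 85, -20], [0, 0, 0.3]]
    - [0.65, [-32, 115, -20], [0, 0, 0.4]]
    - [0.65, [-41, 145, -20], [0, 0, 0.5]]

```text
time_s: 28.45
ee_pos: [526.6, -23.5, 97.5]
ee_rot: [180.0, 0.1, -25.9]
force: [0.2, -0.9, -2.3]
gripper_width: 47.9
```

```bash
python3 d.py 443 -304 100 -79
```

```text
t 28.45 pos [526.6 -23.5  97.5] rpy [ 1.80e+02  1.00e-01 -2.59e+01] w 47.9 F [ 0.2 -0.9 -2.3] q [ -4.  20. 106.   0.  54.  22.]
d [ 47.2 288.9  -2.5] rz 0.927
```

Emit:
drive_tool:
  series:
    - [0.65, [5, 30, 0], [0, 0, 0.1]]
    - [0.65, [10, 60, 0], [0, 0, 0.2]]
    - [0.65, [15, 92, 0], [0, 0, 0.3]]
    - [0.65, [20, 124, 0], [0, 0, 0.4]]
    - [0.65, [25, 155, 0], [0, 0, 0.5]]

```text
time_s: 28.95
ee_pos: [481.9, -174.0, 97.4]
ee_rot: [180.0, 0.1, -54.6]
force: [1.3, 0.3, -3.3]
gripper_width: 48.2
```

```bash
python3 d.py 443 -304 100 -79
```

```text
t 28.95 pos [ 481.9 -174.    97.4] rpy [ 1.80e+02  1.00e-01 -5.46e+01] w 48.2 F [ 1.3  0.3 -3.3] q [-21.  19. 107.   0.  54.  33.]
d [ 83.3 107.1  -2.6] rz 0.427
```

Emit:
drive_tool:
  series:
    - [0.65, [20, 26, 0], [0, 0, 0.1]]
    - [0.65, [42, 54, 0], [0, 0, 0.2]]
    - [0.65, [62, 80, 0], [0, 0, 0.3]]
    - [0.65, [77, 99, 0], [0, 0, 0.4]]
    - [0.65, [80, 103, 0], [0, 0, 0.427]]

```text
time_s: 29.45
ee_pos: [445.1, -300.1, 97.4]
ee_rot: [180.0, -0.0, -79.0]
force: [-0.7, -0.2, -2.5]
gripper_width: 48.0
```

Emit:
drive_tool:
  series:
    - [0.65, [0, 0, 0], [0, 0, 0]]
    - [0.65, [0, 0, 15], [0, 0, 0]]
    - [0.65, [0, 0, 35], [0, 0, 0]]
    - [0.65, [0, 0, 45], [0, 0, 0]]
    - [0.65, [0, 0, 45], [0, 0, 0]]

```text
time_s: 29.95
ee_pos: [445.2, -296.3, 51.2]
ee_rot: [179.8, 0.2, -78.7]
force: [0.3, -0.3, -2.7]
gripper_width: 48.0
```

```bash
python3 d.py 443 -304 21 -79;python3 - <<'E'
from workcell import env
import cv2
f=env.grab_frame("side");cv2.imwrite("pics/s4.png",f["image"][:,:,::-1])
E
```

```text
t 29.95 pos [ 445.2 -296.3   51.2] rpy [179.8   0.2 -78.7] w 48.0 F [ 0.3 -0.3 -2.7] q [-35.  24. 107.   0.  49.  44.]
d [ 7.2  3.7 30.2] rz 0.006
```

View pics/s4.png

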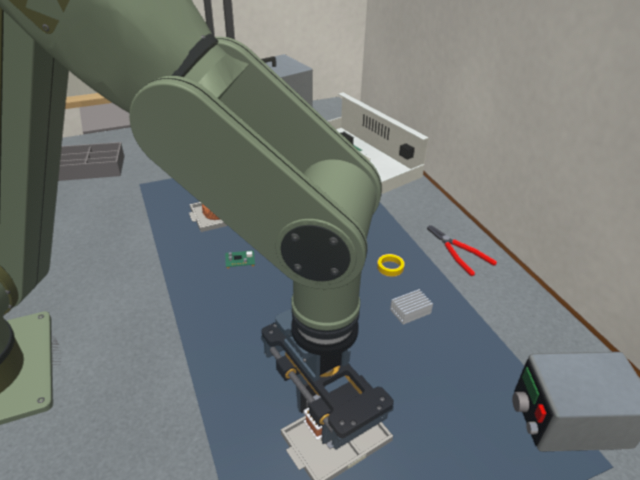

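The EI is held above tray2's larger bay, near (313,425). Let it settle, then correct.

Emit:
drive_tool:
  series:
    - [0.65, [1, 0, 10], [0, 0, 0]]
    - [0.65, [1, 0, 15], [0, 0, 0]]
    - [0.65, [1, 0, 15], [0, 0, 0]]
    - [0.65, [1, 0, 15], [0, 0, 0]]
    - [0.65, [1, 0, 15], [0, 0, 0]]

```text
time_s: 30.5
ee_pos: [446.4, -299.2, 37.9]
ee_rot: [-180.0, -0.0, -78.8]
force: [0.0, 0.3, -2.3]
gripper_width: 47.9
```

```bash
python3 d.py 443 -304 21 -79
```

```text
t 30.5 pos [ 446.4 -299.2   37.9] rpy [-180.    -0.   -78.8] w 47.9 F [ 0.   0.3 -2.3] q [-35.  25. 108.   0.  47.  44.]
d [ 4.1  4.3 16.9] rz 0.004
```

Emit:
drive_tool:
  series:
    - [0.65, [2, 2, 0], [0, 0, 0]]
    - [0.65, [4, 4, 4], [0, 0, 0]]
    - [0.65, [4, 4, 10], [0, 0, 0]]
    - [0.65, [4, 4, 14], [0, 0, 0]]
    - [0.65, [4, 4, 14], [0, 0, 0]]

```text
time_s: 31.0
ee_pos: [442.5, -303.3, 22.7]
ee_rot: [179.9, 0.1, -78.8]
force: [-0.4, -0.1, -2.7]
gripper_width: 47.6
```

```bash
python3 d.py 443 -304 21 -79
```

```text
t 31.0 pos [ 442.5 -303.3   22.7] rpy [ 1.799e+02  1.000e-01 -7.880e+01] w 47.6 F [-0.4 -0.1 -2.7] q [-36.  26. 109.   0.  45.  43.]
d [ 0.8 -0.4  1.7] rz 0.004
```

Emit:
drive_tool:
  series:
    - [0.65, [0, 0, 0], [0, 0, 0]]
    - [0.65, [0, 0, 0.5], [0, 0, 0]]
    - [0.65, [0, 0, 1], [0, 0, 0]]
    - [0.65, [0, 0, 1], [0, 0, 0]]
    - [0.65, [0, 0, 1], [0, 0, 0]]

```text
time_s: 31.5
ee_pos: [443.1, -303.7, 22.7]
ee_rot: [-180.0, -0.0, -78.8]
force: [0.4, 0.5, -1.9]
gripper_width: 47.7
```

Emit:
drive_tool:
  series:
    - [0.65, [0, 0, 0.4], [0, 0, 0]]
    - [0.65, [0, 0, 0.8], [0, 0, 0]]
    - [0.65, [0, 0, 0.8], [0, 0, 0]]
    - [0.65, [0, 0, 0.8], [0, 0, 0]]
    - [0.65, [0, 0, 0.8], [0, 0, 0]]

```text
time_s: 32.0
ee_pos: [443.1, -303.7, 21.8]
ee_rot: [-180.0, 0.0, -78.8]
force: [0.1, 0.4, -2.7]
gripper_width: 47.5
```

Emit:
drive_tool:
  series:
    - [0.65, [0, 0, 0.4], [0, 0, 0]]
    - [0.65, [0, 0, 0.8], [0, 0, 0]]
    - [0.65, [0, 0, 1.2], [0, 0, 0]]
    - [0.65, [0, 0, 1.2], [0, 0, 0]]
    - [0.65, [0, 0, 1.2], [0, 0, 0]]

```text
time_s: 32.5
ee_pos: [443.1, -303.7, 20.9]
ee_rot: [-180.0, -0.0, -78.8]
force: [-0.3, 0.3, 1.7]
gripper_width: 47.8
```

Emit:
drive_tool:
  series:
    - [0.46, [0, 0, 0], [0, 0, 0]]
    - [0.43, [0, 0, 0], [0, 0, 0]]
    - [0.38, [0, 0, 0], [0, 0, 0]]
    - [0.34, [0, 0, 0], [0, 0, 0]]
    - [0.34, [0, 0, 0], [0, 0, 0]]

```text
time_s: 33.0
ee_pos: [443.2, -303.8, 20.6]
ee_rot: [-180.0, -0.0, -78.8]
force: [-0.2, -0.3, -0.4]
gripper_width: 60.0
```

Emit:
drive_tool:
  series:
    - [0.34, [0, 0, -10], [0, 0, 0]]
    - [0.34, [0, 0, -30], [0, 0, 0]]
    - [0.2, [0, 0, -55], [0, 0, 0]]
    - [0, [0, 0, -80], [0, 0, 0]]
    - [0, [-10, -10, -95], [0, 0, 0]]

```text
time_s: 33.5
ee_pos: [451.4, -293.3, 118.4]
ee_rot: [-179.9, -0.2, -78.9]
force: [-0.6, -0.3, 0.4]
gripper_width: 81.7
```

```bash
python3 d.py 686 -119 115 -84.5
```

```text
t 33.5 pos [ 451.4 -293.3  118.4] rpy [-179.9   -0.2  -78.9] w 81.7 F [-0.6 -0.3  0.4] q [-34.  20. 103.  -0.  58.  45.]
d [-125.7 -263.8    3.4] rz 0.098
```

Emit:
drive_tool:
  series:
    - [0, [-14, -30, 0], [0, 0, 0.02]]
    - [0, [-30, -63, 0], [0, 0, 0.04]]
    - [0, [-46, -96, 0], [0, 0, 0.06]]
    - [0, [-62, -130, 0], [0, 0, 0.08]]
    - [0, [-78, -164, 0], [0, 0, 0.09]]

```text
time_s: 34.0
ee_pos: [597.8, -182.6, 116.6]
ee_rot: [-179.9, -0.0, -84.0]
force: [-0.2, -0.4, -0.3]
gripper_width: 91.4
```

Emit:
drive_tool:
  series:
    - [0, [-12, -30, 0], [0, 0, 0.008]]
    - [0, [-24, -60, 0], [0, 0, 0.008]]
    - [0, [-34, -84, 0], [0, 0, 0.008]]
    - [0, [-37, -92, 0], [0, 0, 0.008]]
    - [0, [-37, -92, 10], [0, 0, 0.008]]

```text
time_s: 34.5
ee_pos: [685.6, -136.8, 106.9]
ee_rot: [-179.8, -0.1, -84.3]
force: [-0.2, 0.1, -0.5]
gripper_width: 91.0
```

Emit:
drive_tool:
  series:
    - [0, [0, 0, 10], [0, 0, 0]]
    - [0, [0, 0, 30], [0, 0, 0]]
    - [0, [0, 0, 40], [0, 0, 0]]
    - [0, [0, 0, 40], [0, 0, 0]]
    - [0, [0, 0, 40], [0, 0, 0]]
  squeeze: 20

```text
time_s: 35.0
ee_pos: [683.8, -137.5, 65.7]
ee_rot: [180.0, 0.0, -84.4]
force: [-0.1, -0.4, 0.5]
gripper_width: 91.5
```

```bash
python3 d.py 686 -119 14 -84.5
```

```text
t 35.0 pos [ 683.8 -137.5   65.7] rpy [180.    0.  -84.4] w 91.5 F [-0.1 -0.4  0.5] q [-12.  35.  83.   0.  62.  72.]
d [-18.2  -4.   51.7] rz 0.001
```

Emit:
drive_tool:
  series:
    - [0, [-9, -2, 0], [0, 0, 0]]
    - [0, [-18, -4, 10], [0, 0, 0]]
    - [0, [-18, -4, 20], [0, 0, 0]]
    - [0, [-18, -4, 20], [0, 0, 0]]
    - [0, [-18, -4, 20], [0, 0, 0]]

```text
time_s: 35.5
ee_pos: [686.1, -118.5, 44.9]
ee_rot: [179.9, 0.0, -84.4]
force: [0.2, 1.0, 0.8]
gripper_width: 91.0
```

```bash
python3 d.py 686 -119 14 -84.5
```

```text
t 35.5 pos [ 686.1 -118.5   44.9] rpy [179.9   0.  -84.4] w 91.0 F [0.2 1.  0.8] q [-11.  36.  84.  -0.  59.  74.]
d [ 0.5  0.2 30.9] rz 0.002
```

Emit:
drive_tool:
  series:
    - [0, [0, 0, 10], [0, 0, 0]]
    - [0, [0, 0, 22], [0, 0, 0]]
    - [0, [0, 0, 30], [0, 0, 0]]
    - [0, [0, 0, 31.5], [0, 0, 0]]
    - [0.2, [0, 0, 31.5], [0, 0, 0]]

```text
time_s: 36.0
ee_pos: [686.1, -118.7, 13.4]
ee_rot: [179.9, 0.0, -84.4]
force: [-0.3, -0.0, 0.1]
gripper_width: 85.8
```

Emit:
drive_tool:
  series:
    - [0.4, [0, 0, 0], [0, 0, 0]]
    - [0.5, [0, 0, 0], [0, 0, 0]]
    - [0.55, [0, 0, 0], [0, 0, 0]]
    - [0.6, [0, 0, 0], [0, 0, 0]]
    - [0.65, [0, 0, 0], [0, 0, 0]]
  squeeze: 20

```text
time_s: 36.5
ee_pos: [686.5, -118.7, 14.3]
ee_rot: [-180.0, -0.0, -84.4]
force: [0.2, -0.9, 0.0]
gripper_width: 46.7
```

Emit:
drive_tool:
  series:
    - [0.7, [0, 0, 0], [0, 0, 0]]
    - [0.7, [0, 0, 0], [0, 0, 0]]
    - [0.7, [0, 0, 0], [0, 0, 0]]
    - [0.7, [0, 0, -5], [0, 0, 0]]
    - [0.7, [0, 0, -15], [0, 0, 0]]

```text
time_s: 37.0
ee_pos: [685.6, -118.5, 28.5]
ee_rot: [179.9, 0.1, -84.4]
force: [-0.5, 0.3, -0.7]
gripper_width: 39.8
```

```bash
python3 d.py 582 294.5 115 1.8
```

```text
t 37.0 pos [ 685.6 -118.5   28.5] rpy [ 1.799e+02  1.000e-01 -8.440e+01] w 39.8 F [-0.5  0.3 -0.7] q [-11.  37.  85.   0.  57.  74.]
d [-421.1   62.8  -86.5] rz -1.505
```

Emit:
drive_tool:
  series:
    - [0.7, [0, 0, -10], [0, 0, 0]]
    - [0.7, [0, 0, -25], [0, 0, 0]]
    - [0.7, [0, 0, -40], [0, 0, 0]]
    - [0.7, [0, 0, -60], [0, 0, 0]]
    - [0.7, [0, 0, -70], [0, 0, 0]]

```text
time_s: 37.5
ee_pos: [687.7, -118.9, 102.4]
ee_rot: [-179.8, -0.1, -84.4]
force: [0.1, 0.1, -0.3]
gripper_width: 39.8
```

```bash
python3 d.py 582 294.5 105 1.8;python3 - <<'E'
from workcell import env
import cv2
f=env.grab_frame("side");cv2.imwrite("pics/s5.png",cv2.resize(f["image"][150:350,300:500,::-1],None,fx=3,fy=3,interpolation=2))
E
```

```text
t 37.5 pos [ 687.7 -118.9  102.4] rpy [-1.798e+02 -1.000e-01 -8.440e+01] w 39.8 F [ 0.1  0.1 -0.3] q [-11.  34.  81.   0.  65.  74.]
d [-421.8   64.8   -2.6] rz -1.504
```

View pics/s5.png

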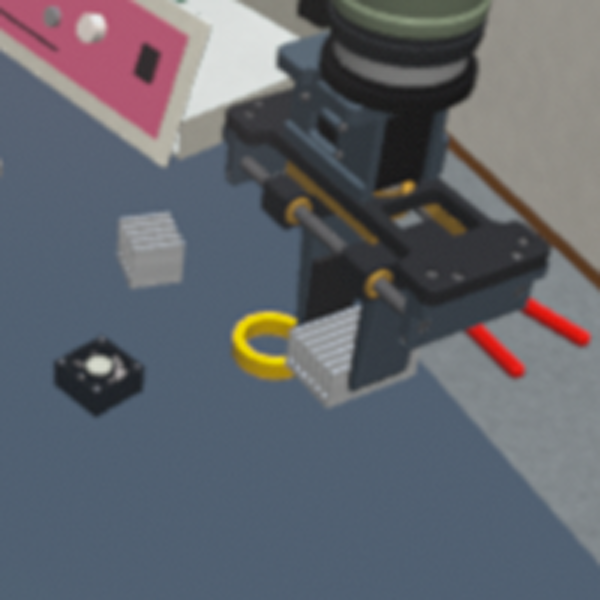

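The heatsink is held level in the jaws, at crop (340,350). Carrying it to tray3 with a turn of about 86°.

Emit:
drive_tool:
  series:
    - [0.7, [-25, 4, 0], [0, 0, -0.1]]
    - [0.7, [-57, 9, 0], [0, 0, -0.21]]
    - [0.7, [-90, 14, 0], [0, 0, -0.32]]
    - [0.7, [-123, 19, 0], [0, 0, -0.43]]
    - [0.7, [-156, 24, 0], [0, 0, -0.54]]

```text
time_s: 38.05
ee_pos: [646.6, 35.3, 99.0]
ee_rot: [180.0, 0.0, -53.2]
force: [-0.5, 0.6, -0.5]
gripper_width: 39.8
```

```bash
python3 d.py 582 294.5 105 1.8
```

```text
t 38.05 pos [646.6  35.3  99. ] rpy [180.    0.  -53.2] w 39.8 F [-0.5  0.6 -0.5] q [ 2. 30. 89.  0. 62. 55.]
d [-246.3 -103.4   -6. ] rz -0.96
```

Emit:
drive_tool:
  series:
    - [0.7, [-30, -12, -1], [0, 0, -0.12]]
    - [0.7, [-62, -26, -2], [0, 0, -0.24]]
    - [0.7, [-94, -40, -3], [0, 0, -0.36]]
    - [0.7, [-126, -53, -4], [0, 0, -0.48]]
    - [0.7, [-155, -65, -5], [0, 0, -0.6]]

```text
time_s: 38.55
ee_pos: [606.5, 198.9, 104.1]
ee_rot: [180.0, 0.0, -18.8]
force: [1.5, 0.4, 0.4]
gripper_width: 39.8
```

```bash
python3 d.py 582 294.5 105 1.8
```

```text
t 38.55 pos [606.5 198.9 104.1] rpy [180.    0.  -18.8] w 39.8 F [1.5 0.4 0.4] q [17. 29. 90.  0. 62. 36.]
d [-53.9 -82.6  -0.9] rz -0.359
```

Emit:
drive_tool:
  series:
    - [0.7, [-17, -26, 0], [0, 0, -0.12]]
    - [0.7, [-33, -50, 0], [0, 0, -0.24]]
    - [0.7, [-46, -70, 0], [0, 0, -0.35]]
    - [0.7, [-51, -79, 0], [0, 0, -0.359]]
    - [0.7, [-51, -79, 5], [0, 0, -0.359]]

```text
time_s: 39.05
ee_pos: [585.1, 289.9, 99.6]
ee_rot: [-180.0, -0.1, 1.5]
force: [0.4, -0.7, -0.6]
gripper_width: 39.9
```

Emit:
drive_tool:
  series:
    - [0.7, [0, 0, 15], [0, 0, 0]]
    - [0.7, [0, 0, 35], [0, 0, 0]]
    - [0.7, [0, 0, 50], [0, 0, 0]]
    - [0.7, [0, 0, 60], [0, 0, 0]]
    - [0.7, [0, 0, 60], [0, 0, 0]]

```text
time_s: 39.55
ee_pos: [584.2, 287.1, 37.4]
ee_rot: [179.9, 0.2, 1.4]
force: [-0.6, -0.3, 0.1]
gripper_width: 39.7
```

```bash
python3 d.py 582 294.5 17 1.8
```

```text
t 39.55 pos [584.2 287.1  37.4] rpy [179.9   0.2   1.4] w 39.7 F [-0.6 -0.3  0.1] q [25. 33. 92. -0. 55. 24.]
d [-2.  -7.4 20.4] rz -0.007
```

Emit:
drive_tool:
  series:
    - [0.7, [-1, -2, 0], [0, 0, 0]]
    - [0.7, [-1, -4, 0], [0, 0, 0]]
    - [0.7, [-1, -4, 5], [0, 0, 0]]
    - [0.7, [-1, -4, 5], [0, 0, 0]]
    - [0.7, [-1, -4, 5], [0, 0, 0]]

```text
time_s: 40.05
ee_pos: [583.7, 292.8, 34.2]
ee_rot: [180.0, -0.0, 1.5]
force: [-0.3, -0.2, -0.8]
gripper_width: 39.8
```

```bash
python3 d.py 582 294.5 17 1.8
```

```text
t 40.05 pos [583.7 292.8  34.2] rpy [180.   -0.    1.5] w 39.8 F [-0.3 -0.2 -0.8] q [26. 34. 92. -0. 54. 24.]
d [-1.7 -1.8 17.2] rz -0.005
```

Emit:
drive_tool:
  series:
    - [0.7, [-2, -1, 5], [0, 0, 0]]
    - [0.7, [-2, -1, 11], [0, 0, 0]]
    - [0.7, [-2, -1, 15], [0, 0, 0]]
    - [0.7, [-2, -1, 15], [0, 0, 0]]
    - [0.7, [-2, -1, 15], [0, 0, 0]]

```text
time_s: 40.55
ee_pos: [581.7, 293.6, 18.9]
ee_rot: [180.0, 0.0, 1.5]
force: [0.4, 0.1, -0.9]
gripper_width: 39.7
```

Emit:
drive_tool:
  series:
    - [0.7, [0, 0, 0.5], [0, 0, 0]]
    - [0.7, [0, 0, 1], [0, 0, 0]]
    - [0.7, [0, 0, 1.5], [0, 0, 0]]
    - [0.7, [0, 0, 1.5], [0, 0, 0]]
    - [0.7, [0, 0, 1.5], [0, 0, 0]]

```text
time_s: 41.05
ee_pos: [581.8, 293.7, 17.7]
ee_rot: [-180.0, -0.0, 1.5]
force: [-0.3, -0.4, 0.0]
gripper_width: 39.8
```

Emit:
drive_tool:
  series:
    - [0.7, [0, 0, 0.4], [0, 0, 0]]
    - [0.7, [0, 0, 0.8], [0, 0, 0]]
    - [0.7, [0, 0, 0.8], [0, 0, 0]]
    - [0.7, [0, 0, 0.8], [0, 0, 0]]
    - [0.7, [0, 0, 0.8], [0, 0, 0]]

```text
time_s: 41.55
ee_pos: [581.8, 293.7, 17.3]
ee_rot: [-180.0, -0.0, 1.5]
force: [-1.2, -0.9, 3.3]
gripper_width: 39.9
```

Emit:
drive_tool:
  series:
    - [0.54, [0, 0, 0], [0, 0, 0]]
    - [0.51, [0, 0, 0], [0, 0, 0]]
    - [0.48, [0, 0, 0], [0, 0, 0]]
    - [0.45, [0, 0, 0], [0, 0, 0]]
    - [0.45, [0, 0, 0], [0, 0, 0]]

```text
time_s: 42.05
ee_pos: [581.7, 293.7, 16.7]
ee_rot: [-180.0, 0.0, 1.5]
force: [0.3, -0.2, -0.4]
gripper_width: 49.9
```

Emit:
drive_tool:
  series:
    - [0.45, [0, 0, -10], [0, 0, 0]]
    - [0.45, [0, 0, -30], [0, 0, 0]]
    - [0.3, [0, 0, -60], [0, 0, 0]]
    - [0.2, [0, 0, -90], [0, 0, 0]]
    - [0.2, [-30, 0, -120], [0, 0, 0]]

```text
time_s: 42.55
ee_pos: [554.5, 293.2, 138.7]
ee_rot: [-179.9, -0.2, 1.4]
force: [0.4, 0.8, 0.8]
gripper_width: 71.0
```

Emit:
drive_tool:
  series:
    - [0.2, [-40, 30, -10], [0, 0, 0]]
    - [0.2, [-80, 60, -20], [0, 0, 0]]
    - [0.2, [-110, 95, -20], [0, 0, 0]]
    - [0.2, [-140, 130, -20], [0, 0, 0]]
    - [0.2, [-170, 165, -20], [0, 0, 0]]

```text
time_s: 43.05
ee_pos: [384.8, 122.4, 157.7]
ee_rot: [-180.0, -0.1, 1.5]
force: [0.6, -0.6, 0.9]
gripper_width: 73.0
```

```bash
python3 d.py; python3 - <<'E'
from workcell import env
import cv2
for n in("top","side"):
    f=env.grab_frame(n);cv2.imwrite(f"pics/{n}6.png",f["image"][:,:,::-1])
E
```

```text
t 43.05 pos [384.8 122.4 157.7] rpy [-1.8e+02 -1.0e-01  1.5e+00] w 73.0 F [ 0.6 -0.6  0.9] q [ 16.   6. 115.  -0.  59.  14.]
```

View pics/top6.png

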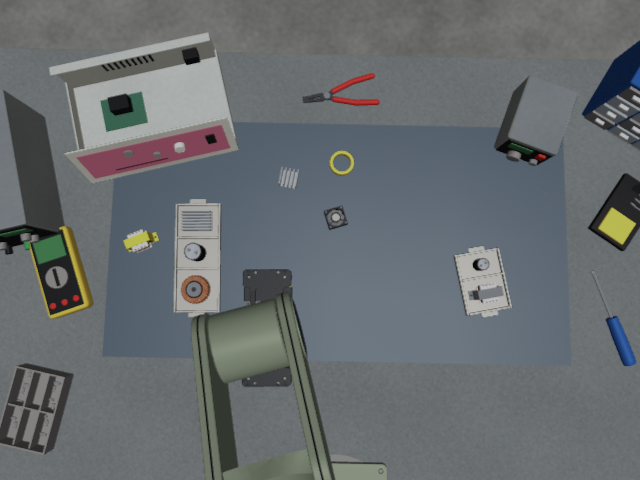

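View pics/side6.png

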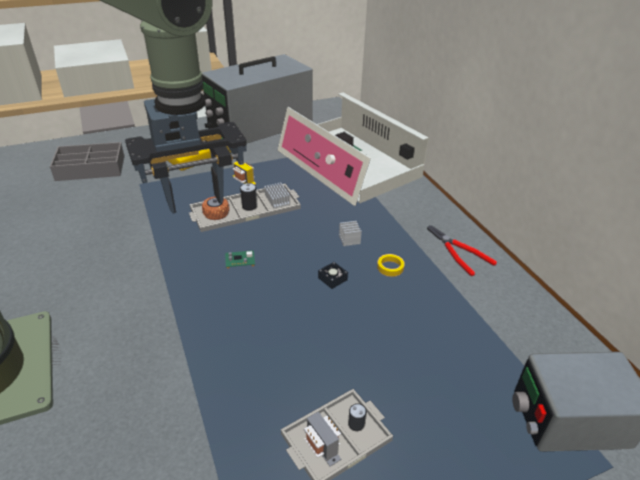

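All five parts stand in their bays: tray3 around (197,258) and tray2 around (484,281). The square heatsink (288,178) and fan (336,217) are where they were. A numeric check in the tray frames follows.

```bash
cat > m3.py <<'E'
exec(open('m0.py').read().split('orange=')[0])
def tr(p,t):
    a=np.radians(t[2]); d=np.array(p)-t[:2]; return np.round([np.cos(a)*d[0]+np.sin(a)*d[1],-np.sin(a)*d[0]+np.cos(a)*d[1]],1)
t3,t2=np.array([506,292,1.8]),np.array([468.3,-299,11])
orange=(r-b>25)&(r>90)
w=rep("toroid",orange,(172,265,222,315),25); print(tr(cv2.minAreaRect(w)[0],t3))
a=cv2.resize(im[195:320,165:230,::-1],None,fx=4.5,fy=4.5,interpolation=2); b2=cv2.resize(im[195:320,445:520,::-1],None,fx=4.5,fy=4.5,interpolation=2)
cv2.imwrite("pics/c7.png",cv2.hconcat([a,b2]))
for n,u,v,z,t in [("bigcap",193.5,251.5,55,t3),("small",482.5,264,37,t2),("ei",488.5,293.5,45,t2),("longsink",197.5,220.5,30,t3)]: print(n,tr(ray(f,u,v,z)[:2],t))
w=rep("fan",(r<75),(320,200,352,234),22)
neutral=(r>b-12)&(r>100); rep("squaresink",neutral,(272,160,305,195),35)
E
python3 m3.py
```

```text
toroid px [195.4 289. ] rect c [439.1 290.5] size [59.  57.4] ang 74.7
[-66.9   0.6]
bigcap [ 7.5 -2.1]
small [34.2  0.8]
ei [-25.4   3.8]
longsink [73.1 -3.7]
fan px [336.  217.4] rect c [592.7   7.7] size [42.8 42.2] ang 18.0
squaresink px [288.5 177.3] rect c [671.3 106. ] size [36.9 40.1] ang 80.8
```

View pics/c7.png

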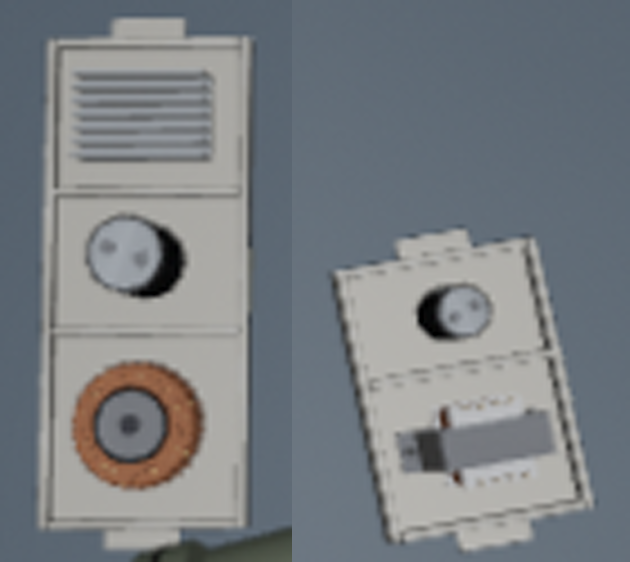

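All parts are flat in their bays with good margins, the fan and square heatsink have not moved, and the arm is clear.

```bash
python3 -c "
from workcell import env
print(env.state()['qvel'].round(2)); print(env.job_done())"
```

```text
[ 1.74  2.68 -4.4   0.61 -1.84  0.46]
the job is handed in; nothing more can be done
None
```

I placed all five parts in their bays and handed the job in at about 43 s of the 134 s allowed. I lowered each part until the wrist force showed it touching the bay floor, then opened the jaws and lifted straight up.

The last camera check gave these positions in the tray frames (mm):

| Part | Tray | x | y | Allowed x | Allowed y |
|---|---|---|---|---|---|
| Ring transformer | three-bay | -67 | 0.6 | -82 to -52 | ±16 |
| Large capacitor | three-bay | 7.5 | -2 | -5.5 to 23.5 | ±27.5 |
| Long heatsink | three-bay | 73 | -4 | 61 to 91 | ±25 |
| Square-core transformer | two-bay | -25 | 1 to 4 | -43 to -9 | ±12 |
| Small capacitor | two-bay | 34 | 1 | 21.5 to 48.5 | ±32.5 |

- **Upright:** both views show every part standing upright, judged by eye.
- **Left alone:** the fan and the square heatsink measure within 0.3 mm of where they started. The yellow look-alike looks unmoved in the pictures.
- **Disagreements:** the two cameras differed by up to about 4 mm on the long heatsink before the pick. The jaws also read 39.8 mm on the heatsink, where the other parts had read 1.5 to 2.5 mm under their size, but it was held level. Its tray reading (73) is about 3 mm short of where it was set down (76). None of these was large enough to matter.
- **At hand-in:** the arm was clear of everything but still settling, with joint speeds under 5°/s.

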